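# Start an eight-hour batch in the yoghurt maker

### The job

The yoghurt maker is still on from the last batch, with its cover on. Switch it off before you touch the cover; then lift the cover off and set it aside, stand every yoghurt pot from the worktop upright on the maker's plate, push the step button until the window shows 8 (hours), and put the cover back fully down over the pots. Only then switch the maker on again, and leave the other things on the worktop where they stand.

Things in the scene. Friction and masses are not known exactly. Their poses are not given: they have to be found in the camera images.
- maker: white yoghurt maker, fixed. Origin on the worktop under the plate's centre; x away from the operator, y left. 144 mm square base, its top a ledge 14 mm up; on it a 124 mm square block whose plate, 24 mm up, has a rim 3 mm thick, 10 mm high; four ring marks at x, y = +-30 mm. On its right the console (y -68 to -178, x -65 to 80 mm): sloped front with window, deck 80 mm up with button and lever
- ledge (a point): centre of the base at the height of the ledge the cover stands on (14 mm up); axes as the maker's
- hours_drum (a joint): the ten-sided hours drum behind the window, numbered 0 to 9. Radians: the number shown is the value divided by 0.6283 (36 degrees a number), and the joint value keeps growing past 9 (6.2832 shows 0 again). Spring clicks hold it on whole numbers; it goes forward only, one number for each full push of the button.
- window (a point): middle of the number window (21 x 19 mm) on the console's front slope, where the drum's number is read, right way up for the operator; above the worktop hangs a wall cupboard (from 0.44 m up, front 0.61 m from the robot, door handles at 0.55 m)
- button_top (a point): centre of the top of the grey step button, 30 mm in diameter, 100 mm above the worktop when up (20 mm above the deck). It goes straight down 15 mm to a stop; the drum clicks on at about 9 mm, at about 6 N. Push it right down and let it come up fully before the next push
- step_button (a joint): travel of the step button: 0 up, 0.015 m fully down; springs back by itself
- power_switch (a joint): the maker's switch lever, radians: 0 is off (leaning right, away from the step button), 0.9 is on (leaning left, towards the button); it swings sideways, and snaps over its middle (0.45) to the nearer end, needing about 1 to 2 N at the ball
- switch_tip (a point): centre of the black ball, 17 mm in diameter, at the end of the 46 mm switch lever (9 mm steel rod). Its pivot is 80 mm above the worktop at x = 16, y = -152 mm in the maker's frame, so the ball stands 121 mm up, 20 mm right of the pivot when off, 20 mm left of it when on; the step button is 50 mm left of the pivot
- cover: the maker's clear cover, a box open below: 138 mm square outside, 132 mm inside, 78 mm high, walls 3 mm, 0.25 kg, with a white bar grip on top. Origin at the centre of its lower edge, z up. It fits over the plate's block (4 mm play each side) and stands on the ledge, any quarter turn; at the start it is on the maker. Worktop right of the pots, round x 0.47, y -0.34 from the robot, is free for it
- cover_grip (a point): point in the cover's bar grip, 100 mm above the cover's lower edge and 8 mm below the top of the bar. The bar is 46 mm long along the cover's x, 18 mm thick along its y and 30 mm high.
- pot_0: one of up to four identical round yoghurt pots, white stoneware with an aluminium lid, closed: 44 mm in diameter, 56 mm high, heavy at the foot, about 0.13 kg. Origin at the centre of its underside, z up; None if this pot is absent.
- pot_1: one of up to four identical round yoghurt pots, white stoneware with an aluminium lid, closed: 44 mm in diameter, 56 mm high, heavy at the foot, about 0.13 kg. Origin at the centre of its underside, z up; None if this pot is absent.
- pot_2: one of up to four identical round yoghurt pots, white stoneware with an aluminium lid, closed: 44 mm in diameter, 56 mm high, heavy at the foot, about 0.13 kg. Origin at the centre of its underside, z up; None if this pot is absent.
- pot_3: one of up to four identical round yoghurt pots, white stoneware with an aluminium lid, closed: 44 mm in diameter, 56 mm high, heavy at the foot, about 0.13 kg. Origin at the centre of its underside, z up; None if this pot is absent.
- salt_mill: salt mill, 44 mm wide, 90 mm high; not part of the job. Origin at the centre of its underside.
- spice_a: spice jar with a red lid, 45 mm wide, 106 mm high; not part of the job. Origin at the centre of its underside.
- dropper: brown dropper bottle, 33 mm wide, 102 mm high; not part of the job. Origin at the centre of its underside.
Mind the look-alikes: they are no part of the job. What is shaped like the pot_0 but purple is not meant.

How it is judged (in metres and radians):
On the way, in this order (a step that is already met when the one before it is completed fails the run):
1. the maker is switched off (value of joint power_switch below 0.12 rad), for 0.2 s.
2. with the maker off, every pot stands on the plate, the window shows 8 and the cover is down on its ledge (x of pot_0 in the frame of maker between -0.039 and 0.039 m and y of pot_0 in the frame of maker between -0.039 and 0.039 m and z of pot_0 in the frame of maker between 0.019 and 0.031 m and angle between each of pot_0, pot_1, pot_2, pot_3's own z axis and vertical below 0.15 rad and x of pot_1 in the frame of maker between -0.039 and 0.039 m and y of pot_1 in the frame of maker between -0.039 and 0.039 m and z of pot_1 in the frame of maker between 0.019 and 0.031 m and x of pot_2 in the frame of maker between -0.039 and 0.039 m and y of pot_2 in the frame of maker between -0.039 and 0.039 m and z of pot_2 in the frame of maker between 0.019 and 0.031 m and x of pot_3 in the frame of maker between -0.039 and 0.039 m and y of pot_3 in the frame of maker between -0.039 and 0.039 m and z of pot_3 in the frame of maker between 0.019 and 0.031 m and (value of joint hours_drum between 4.8265 and 5.2265 rad or value of joint hours_drum between 11.1097 and 11.5097 rad or value of joint hours_drum between 17.3929 and 17.7929 rad) and horizontal distance between cover and ledge below 0.008 m and z of cover in the frame of ledge below 0.004 m and angle between cover's own z axis and vertical below 0.05 rad and value of joint power_switch below 0.12 rad), for 0.3 s.
At the end, for the whole second after the job is handed in: Every pot upright on the plate inside the rim (within 39 mm of its centre lines); drum on 8 (0.2 rad); cover on its ledge (8 mm sideways, 4 mm in height, level); step button up; switch lever on (over 0.78 rad); all at rest (x of pot_0 in the frame of maker between -0.039 and 0.039 m and y of pot_0 in the frame of maker between -0.039 and 0.039 m and z of pot_0 in the frame of maker between 0.019 and 0.031 m and angle between each of pot_0, pot_1, pot_2, pot_3's own z axis and vertical below 0.15 rad and x of pot_1 in the frame of maker between -0.039 and 0.039 m and y of pot_1 in the frame of maker between -0.039 and 0.039 m and z of pot_1 in the frame of maker between 0.019 and 0.031 m and x of pot_2 in the frame of maker between -0.039 and 0.039 m and y of pot_2 in the frame of maker between -0.039 and 0.039 m and z of pot_2 in the frame of maker between 0.019 and 0.031 m and x of pot_3 in the frame of maker between -0.039 and 0.039 m and y of pot_3 in the frame of maker between -0.039 and 0.039 m and z of pot_3 in the frame of maker between 0.019 and 0.031 m and (value of joint hours_drum between 4.8265 and 5.2265 rad or value of joint hours_drum between 11.1097 and 11.5097 rad or value of joint hours_drum between 17.3929 and 17.7929 rad) and horizontal distance between cover and ledge below 0.008 m and z of cover in the frame of ledge below 0.004 m and angle between cover's own z axis and vertical below 0.05 rad and value of joint power_switch above 0.78 rad and linear speed of each of cover, pot_0, pot_1, pot_2, pot_3 below 0.02 m/s and value of joint step_button below 0.003 m); the robot touches nothing.
It fails at once if the maker is on while its cover is off (value of joint power_switch above 0.6 rad and (horizontal distance between cover and ledge above 0.03 m or z of cover in the frame of ledge above 0.02 m)).
It fails at once if another thing on the worktop is pushed more than 5 cm away or knocked over (distance of any of salt_mill, spice_a, dropper from where it was at the start of the episode above 0.05 m or angle between any of salt_mill, spice_a, dropper's own z axis and vertical above 0.6 rad).
Of pot_0, pot_1, pot_2, pot_3 only 2 to 4 are there at a start; the rules pass over those that are not, and their reading is None.
At some moment in a run one of pot_0, pot_1, pot_2, pot_3 may be knocked a few centimetres aside while the robot is not near it.
It also fails if it takes over 208 s, if anything falls off the work surface, if the arm or the gripper's body presses on something with over 40 N, if the wrist force passes 120 N, or if a joint passes its speed limit or range.

### The arm

A 6-joint arm with a two-finger parallel gripper is mounted at the origin on a cart in front of the work surface, level with it; the furniture and walls round the work are solid. World frame = base frame: x ahead of the robot, y to its left, z up, the work surface at z = 0. Lengths are in mm, angles in rad, forces in N, time in s.
With the tool pointing down it reaches from about 350 to 725 mm from the base axis. Payload 6 kg.
Tool frame: the origin (TCP) lies midway between the tips of the shut fingers; the grasp point (between the pads) lies 19 mm behind it; z points along the fingers, y is the line along which they close (so a half turn about z gives the same grasp; the last joint's range is limited). The gripper opens to 85 mm and grips with 20 to 120 N. Pads are 22 mm wide; open, the fingers measure 114 mm over their backs; the gripper's body (76 mm by 85 mm) begins 54 mm behind the grasp point. The pads swing forward as they close: fully open they stand 13 mm farther back than shut.
Start: joints at [-0.948, 0.04, 0.085, 0, -1.615, -0.334], TCP at [170.889, -575.124, 208.361] pointing down, gripper open.
Joint ranges: [-2.56, 2.56], [-1.29, 2.01], [-1.08, 1.49], [-3.29, 1.98], [-2.81, -0.18], [-2.99, 2.99]. Speed limits (rad/s): [2.57, 2.57, 3.01, 3.14, 3.14, 3.14].

### API

Orientations are given as a rotation vector (axis times angle).
In Python, from plant import robot, eyes, job gives the robot as it stands.
- The arm moves only by the tool servo_tool, never from a script. Its argument "motion" is a list of rows, each an object of numbers: "dx", "dy", "dz": the shift along the tool's x, y, z in units of 150 mm (1.0 is 150 mm); "wx", "wy", "wz": the turn, a rotation vector about the tool's x, y, z in units of 45 degrees (1.0 is 45 degrees); "claw": the opening, from 0 (shut) to 1 (fully open). A call has 1 to 12 rows; each row shifts and turns the commanded pose from where the row before left it, along the tool's axes as they then stand; what a row does not reach is not made up. A row lasts 1/12 s, in which the tool goes at most 41.7 mm and 7.16 degrees, less where a joint would pass 70% of its speed; a pose out of reach is approached as far as the arm can. A call with a number of a shift or a turn outside -1 to 1 is refused whole. A call with a gripper value outside its range is refused whole. The fingers move at their own pace and stop on an object; "squeeze" is the grip in N (left out, the last holds). Time passes only in rows, so rows that do not move let the fingers close. It gives the time, the measured TCP pose, the force, the opening and the grip force at its end, in the units of the state.
- robot.get_obs(): the state, without advancing time (a new reading comes with each control period).
- eyes.get_image(name): name is "scene" or "side" or "wrist"; returns (picture, depth): 400x640x3 uint8, red, green, blue; 400x640 float32, mm along the optical axis (not along the pixel's ray), 0 where there is no reading.
- eyes.camera_model(name): a dict with "mtx" (3x3 intrinsics, pixels), "position" and "attitude" of the camera in the world. Camera axes: x right, y down, z forward; pixel columns grow to the right and rows downward; lengths in mm; the calibration is good to about 2 mm. The wrist camera is an equidistant fisheye: a pixel r from the principal point sees the ray r / f radians off the axis. A picture is of the moment at which its call begins: read the wrist's pose just before it. camera_model takes no time and is no camera call; for the wrist camera it gives the pose at the moment of the call.
- job.hand_in(): hands the job in; it is judged then, once.
The state is a dict: "time_s": time; "joints": joint angles; "dq": joint speeds; "joint_efforts": joint torques, N m; "tool_pos": TCP position; "eef_rot": TCP orientation; "force": force on the tool from outside, world axes, zero at the start; "moment": the same for the moment, N m; "width": finger opening in mm; "grip_force": force on a finger pad.
Only numpy, scipy, OpenCV 4.12 (cv2) and the standard library are available. Lean on these libraries where they do the work, as an engineer would, in place of code of your own. Each camera call takes 0.05 s, during which the arm holds its last target. There are 200 camera calls.

## Working session

There is one attempt and no reset: what is moved stays moved. The work goes in short steps, Python scripts to look and compute and a tool call to move; the robot and the scene stay as the last step left them, time stands still between calls to the robot, and variables do not carry over. Pictures are saved under pics/ and viewed, at most 14 in all, crops included, and the job is handed in when it is done.

Besides the shell and the picture viewer there is one more tool, called as name([rows], argument=value, ...), one row to a line, values as JSON. servo_tool: Moves the arm, as the interface text tells. Shifts and turns lie within -1 to 1; 1 stands for 150 mm of shift or 45 degrees of turn. Its arguments: {"type":"object","properties":{"motion":{"type":"array"},"squeeze":{"type":"number"}},"required":["motion"]}

```bash
ls; mkdir -p pics; cat > h.py <<'E'
import numpy as np, cv2
from scipy.spatial.transform import Rotation as R
from plant import robot, eyes, job
def cam(n):
    m=eyes.camera_model(n); K=np.array(m["mtx"]);p=np.array(m["position"]);a=np.array(m["attitude"])
    Rm=a if a.shape==(3,3) else R.from_rotvec(a).as_matrix()
    return K,p,Rm
def save(n,f):
    im,d=eyes.get_image(n); cv2.imwrite(f"pics/{f}.png",im[:,:,::-1]); np.save(f"pics/{f}.npy",d); return im,d
def ray(n,u,v):
    K,p,Rm=cam(n); x=(u-K[0,2])/K[0,0]; y=(v-K[1,2])/K[1,1]
    return p,Rm,np.array([x,y,1.0])
def onplane(n,u,v,z):
    p,Rm,d=ray(n,u,v); w=Rm@d; return p+w*(z-p[2])/w[2]
def cloud(n,d):
    K,p,Rm=cam(n); v,u=np.mgrid[:400,:640]
    P=np.stack([(u-K[0,2])/K[0,0]*d,(v-K[1,2])/K[1,1]*d,d],-1)
    return P@Rm.T+p
E
python3 - <<'E'
from h import *
for n in("scene","side","wrist"):
    m=eyes.camera_model(n);print(n,m)
for n in("scene","side"): save(n,n+"0")
o=robot.get_obs();print({k:np.round(v,3) for k,v in o.items()})
E
```

```text
pics
scene {'mtx': array([[402.4734041 ,   0.        , 316.07055103],
       [  0.        , 402.4734041 , 190.32084687],
       [  0.        ,   0.        ,   1.        ]]), 'position': array([-180.76764916,  762.10190688,  775.21266126]), 'attitude': array([-0.78198016,  2.35301651, -1.30927154])}
side {'mtx': array([[397.5439308 ,   0.        , 318.79324672],
       [  0.        , 397.5439308 , 200.09960194],
       [  0.        ,   0.        ,   1.        ]]), 'position': array([ 62.20854166, 599.45898526, 721.19407311]), 'attitude': array([-0.75881163,  2.49604778, -1.25146319])}
wrist {'mtx': array([[309.70691629,   0.        , 317.16797818],
       [  0.        , 309.70691629, 195.04556308],
       [  0.        ,   0.        ,   1.        ]]), 'position': array([  99.46663066, -595.44315802,  372.48131834]), 'attitude': array([1.76175825, 2.3596393 , 0.35364177])}
{'time_s': np.float64(0.1), 'joints': array([-0.948,  0.041,  0.084, -0.   , -1.616, -0.334]), 'dq': array([ 0.002, -0.002,  0.002,  0.003,  0.001,  0.   ]), 'joint_efforts': array([-5.0000e-03, -3.6935e+01,  3.4828e+01,  6.9520e+00, -4.0000e-03,
        0.0000e+00]), 'tool_pos': array([ 170.849, -574.803,  207.464]), 'eef_rot': array([ 4.520e-01, -3.109e+00, -3.000e-03]), 'force': array([-0.544, -0.517, -0.761]), 'moment': array([-0.052, -0.051,  0.056]), 'grip_force': np.float64(0.0), 'width': np.float64(85.04)}
```

View pics/scene0.png

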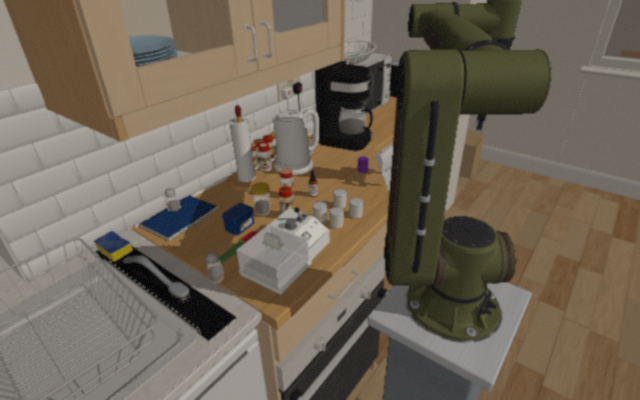

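View pics/side0.png

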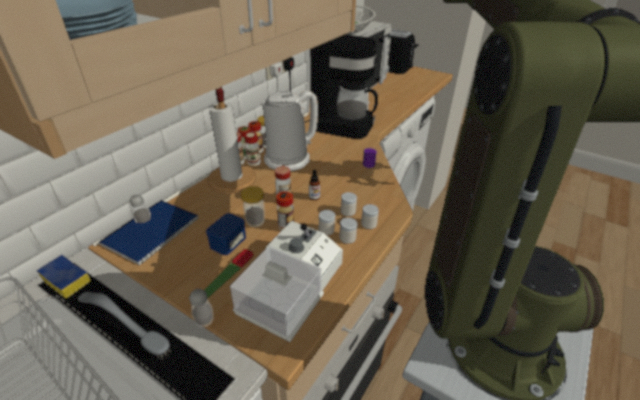

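The scene has four white pots, in the side view near (327,222), (348,204), (370,216) and (348,230). The purple decoy is at (369,157). The maker is around (290,280) with its console at (305,245), and the lever and button are near (297,240).

```bash
python3 - <<'E'
from h import *
for n in ("side","scene"):
    d=np.load(f"pics/{n}0.npy"); im=cv2.imread(f"pics/{n}0.png"); P=cloud(n,d)
    ok=(d>0)&(P[...,0]>250)&(P[...,0]<760)&(P[...,1]>-620)&(P[...,1]<330)
    print(n,"table z med",np.median(P[ok&(abs(P[...,2])<15)][:,2]))
    def comps(lo,hi,mn=25):
        m=(ok&(P[...,2]>lo)&(P[...,2]<hi)).astype(np.uint8)
        k,l,s,c=cv2.connectedComponentsWithStats(m)
        for i in range(1,k):
            if s[i,4]>mn:
                q=P[l==i]; print(lo,hi,s[i,4],c[i].round(0),q.min(0).round(),q.max(0).round(),q.mean(0).round(),im[l==i].mean(0).round())
    comps(50,62); comps(72,88); comps(94,110);comps(110,135,8)
im=cv2.imread("pics/side0.png"); cv2.imwrite("pics/c1.png",cv2.resize(im[180:345,210:400],None,fx=4,fy=3.6,interpolation=cv2.INTER_CUBIC)[:600])
E
```

```text
side table z med 1.2972148884687158
50 62 137 [348. 124.] [ 663. -620.   51.] [ 760. -576.   62.] [ 716. -600.   57.] [20. 20. 20.]
50 62 58 [297. 153.] [ 736. -361.   50.] [ 760. -280.   62.] [ 745. -315.   56.] [102. 107. 108.]
50 62 90 [369. 152.] [ 530. -482.   50.] [ 573. -440.   61.] [ 551. -458.   57.] [91. 40. 77.]
50 62 42 [314. 185.] [ 587. -211.   51.] [ 614. -188.   62.] [ 597. -196.   56.] [61. 74. 97.]
50 62 55 [283. 188.] [ 650. -155.   50.] [ 688. -120.   62.] [ 662. -132.   56.] [ 91. 108. 120.]
50 62 135 [348. 198.] [ 461. -220.   51.] [ 503. -179.   60.] [ 481. -197.   57.] [141. 145. 145.]
50 62 149 [370. 210.] [ 385. -208.   50.] [ 427. -163.   60.] [ 405. -182.   57.] [140. 145. 144.]
50 62 74 [253. 212.] [644. -26.  50.] [688.  13.  62.] [659.   1.  56.] [75. 86. 93.]
50 62 59 [285. 215.] [568. -61.  50.] [602. -25.  61.] [580. -36.  56.] [ 69.  85. 100.]
50 62 157 [326. 216.] [ 469. -117.   50.] [512. -74.  60.] [488. -94.  57.] [141. 145. 144.]
50 62 169 [348. 224.] [ 405. -121.   50.] [449. -79.  61.] [425. -99.  57.] [140. 144. 142.]
50 62 170 [225. 234.] [
[... 4904 characters left out ...]
. -28. 109.] [586. -46. 103.] [ 21.  39. 115.]
94 110 61 [291. 222.] [451.  55.  94.] [480.  83. 102.] [465.  70.  98.] [85. 87. 87.]
94 110 97 [273. 244.] [414. 156.  94.] [469. 186. 110.] [436. 176. 100.] [109. 116. 118.]
110 135 48 [347. 121.] [ 697. -620.  111.] [ 757. -605.  134.] [ 728. -615.  122.] [70. 75. 78.]
110 135 27 [316. 135.] [ 736. -423.  113.] [ 756. -403.  135.] [ 746. -416.  124.] [121. 127. 131.]
110 135 98 [301. 143.] [ 736. -372.  110.] [ 760. -286.  135.] [ 746. -320.  123.] [102. 108. 113.]
110 135 27 [297. 210.] [458.  31. 110.] [475.  47. 131.] [465.  41. 124.] [52. 60. 70.]
110 135 112 [272. 237.] [420. 162. 110.] [464. 182. 123.] [440. 173. 118.] [110. 116. 119.]
```

View pics/c1.png

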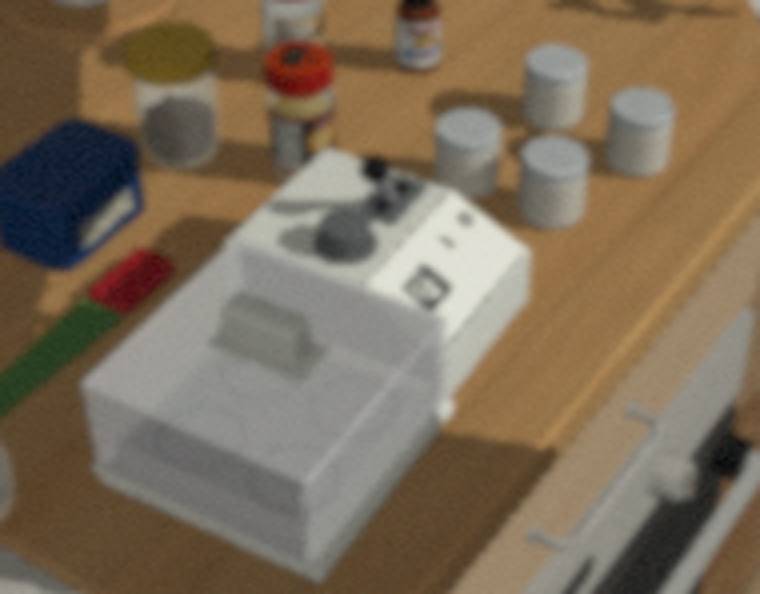

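The crop shows the lever ball at (375,165), the button at (345,235), the window at (428,287) and the cover's bar grip at (265,330). Next I'll get the yaw from the bar, deck and cover edges.

```bash
cat >> h.py <<'E'
def go(x,y,z,head=None,rows=None):
    """print row units from the present pose to a target (heading of tool x in deg)"""
    o=robot.get_obs(); p=o["tool_pos"]; Rm=R.from_rotvec(o["eef_rot"]).as_matrix()
    h0=np.degrees(np.arctan2(Rm[1,0],Rm[0,0]))%360
    d=Rm.T@(np.array([x,y,z])-p)/150
    print("pose",p.round(1),"h",round(h0,2),"F",o["force"].round(1),"w",o["width"].round(1),"t",round(float(o["time_s"]),2),"tilt",Rm[:,2].round(3))
    w=0 if head is None else ((h0-head+180)%360-180)/45
    print("d units",d.round(3),"wz",round(w,3),"min rows",max(int(np.ceil(np.linalg.norm(d)*150/41.7)),int(np.ceil(abs(w)*45/7.16))))
E
python3 - <<'E'
from h import *
for n in ("side","scene"):
    d=np.load(f"pics/{n}0.npy"); P=cloud(n,d).reshape(-1,3)
    def rect(name,b,flt=True):
        m=np.all((P>b[0])&(P<b[1]),1); q=P[m][:,:2].astype(np.float32); r=cv2.minAreaRect(q); print(n,name,m.sum(),np.round(r[0],1),np.round(r[1],1),round(r[2],1))
    rect("bar",((410,155,116),(475,190,128)))
    rect("deck",((400,-30,76),(560,95,84.5)))
    rect("cover",((360,90,85),(520,255,96)))
    rect("coverlow",((340,90,8),(540,265,96)))
for u in(315,317,319): print(onplane("side",u,260,62))
go(440,90,220,185)
E
```

```text
side bar 175 [442.  171.8] [44.6 18.5] 3.0
side deck 1050 [478.7  43.3] [109.1 103.3] 2.8
side cover 3149 [443.3 171. ] [138.9 140.4] 4.0
side coverlow 5393 [446.3 164.1] [153.6 160. ] 4.3
scene bar 81 [442.  171.6] [43.7 19. ] 1.8
scene deck 544 [478.8  41.4] [106.1 101. ] 3.3
scene cover 1590 [442.7 170.3] [142.5 141. ] 3.9
scene coverlow 3218 [442.2 163.4] [149.5 157.9] 4.2
[420.40734038  60.08207347  62.        ]
[416.60271159  57.50244027  62.        ]
[412.79747086  54.92239216  62.        ]Traceback (most recent call last):
  File "<stdin>", line 11, in <module>
  File "h.py", line 24, in go
    print("pose",p.round(1),"h",round(h0,2),"F",o["force"].round(1),"w",o["width"].round(1),"t",round(float(o["time_s"]),2),"tilt",Rm[:,2].round(3))
                                                                        ^^^^^^^^^^^^^^^^
AttributeError: 'float' object has no attribute 'round'
```

servo_tool([
  {"wz":0.14},
  {"wz":0.14},
  {"dx":-0.1,"dy":0.2,"dz":-0.007},
  {"dx":-0.1,"dy":0.2,"dz":-0.007},
  {"dx":-0.1,"dy":0.2,"dz":-0.007},
  {"dx":-0.1,"dy":0.2,"dz":-0.007},
  {"dx":-0.1,"dy":0.2,"dz":-0.007},
  {"dx":-0.1,"dy":0.2,"dz":-0.007},
  {"dx":-0.1,"dy":0.2,"dz":-0.007},
  {"dx":-0.1,"dy":0.2,"dz":-0.007},
  {"dx":-0.1,"dy":0.2,"dz":-0.007},
  {"dx":-0.1,"dy":0.2,"dz":-0.007},
])

```text
$.motion[0]: bad value
```

servo_tool([
  {"dx":-0.1,"dy":0.2,"dz":-0.007},
  {"dx":-0.1,"dy":0.2,"dz":-0.007},
  {"dx":-0.1,"dy":0.2,"dz":-0.007},
  {"dx":-0.1,"dy":0.2,"dz":-0.007},
  {"dx":-0.1,"dy":0.2,"dz":-0.007},
  {"dx":-0.1,"dy":0.2,"dz":-0.007},
  {"dx":-0.1,"dy":0.2,"dz":-0.007},
  {"dx":-0.1,"dy":0.2,"dz":-0.007},
  {"dx":-0.1,"dy":0.2,"dz":-0.007},
  {"dx":-0.1,"dy":0.2,"dz":-0.007},
  {"dx":-0.1,"dy":0.2,"dz":-0.007},
  {"claw":0},
])

```text
$.motion[0]: bad value
```

```bash
sed -i 's/o\["width"\].round(1)/round(float(o["width"]),1)/' h.py; python3 - <<'E'
from h import *
im,d=save("wrist","w1")
print(cam("wrist"))
go(467.2,68.3,112,184)
c=im[60:360,120:520]; cv2.imwrite("pics/w1c.png",cv2.resize(c[:,:,::-1],None,fx=2,fy=2,interpolation=cv2.INTER_CUBIC))
E
```

```text
(array([[309.70691629,   0.        , 317.16797818],
       [  0.        , 309.70691629, 195.04556308],
       [  0.        ,   0.        ,   1.        ]]), array([  99.45189928, -595.47300027,  372.72101374]), array([[-0.28436802,  0.91701041,  0.27969043],
       [ 0.95871454,  0.27165609,  0.08407973],
       [ 0.00112238,  0.29205286, -0.95640152]]))
pose [ 170.8 -574.9  207.6] h 196.55 F [0.5 0.6 0.3] w 85.3 t 0.15 tilt [-0.001  0.001 -1.   ]
d units [-3.115  3.547  0.642] wz 0.279 min rows 18
```

View pics/w1c.png

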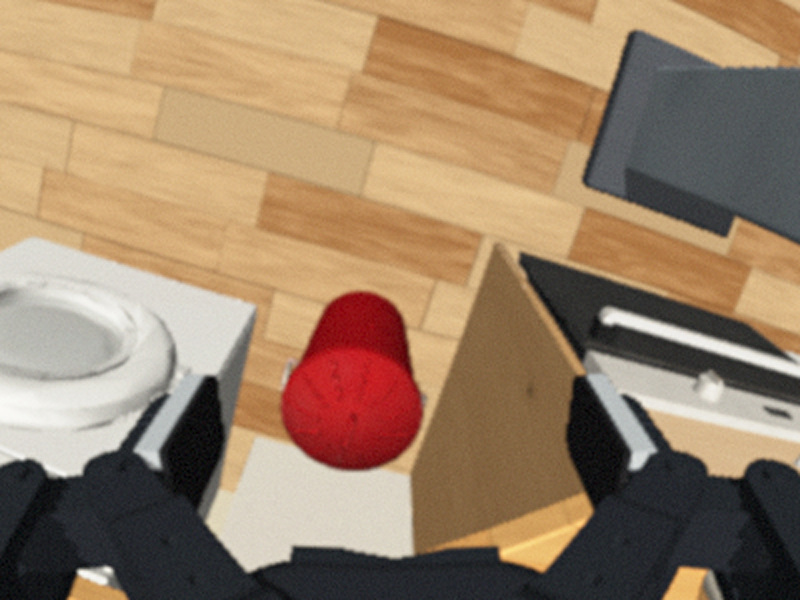

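The arm didn't move: the picture shows only the floor and a red stool. The rows probably need all fields, so I'll test one.

servo_tool([
  {"dx":0,"dy":0,"dz":0,"wx":0,"wy":0,"wz":0.14,"claw":1},
  {"dx":0,"dy":0,"dz":0,"wx":0,"wy":0,"wz":0.14,"claw":1},
])

```text
time_s: 0.32
tool_pos: [170.9, -575.0, 207.9]
eef_rot: [0.1, -3.14, -0.001]
force: [0.1, -0.8, 0.4]
width: 85.4
grip_force: 0.0
```

servo_tool([
  {"dx":-0.105,"dy":0.215,"dz":-0.007,"wx":0,"wy":0,"wz":0,"claw":0},
  {"dx":-0.105,"dy":0.215,"dz":-0.007,"wx":0,"wy":0,"wz":0,"claw":0},
  {"dx":-0.105,"dy":0.215,"dz":-0.007,"wx":0,"wy":0,"wz":0,"claw":0},
  {"dx":-0.105,"dy":0.215,"dz":-0.007,"wx":0,"wy":0,"wz":0,"claw":0},
  {"dx":-0.105,"dy":0.215,"dz":-0.007,"wx":0,"wy":0,"wz":0,"claw":0},
  {"dx":-0.105,"dy":0.215,"dz":-0.007,"wx":0,"wy":0,"wz":0,"claw":0},
  {"dx":-0.105,"dy":0.215,"dz":-0.007,"wx":0,"wy":0,"wz":0,"claw":0},
  {"dx":-0.105,"dy":0.215,"dz":-0.007,"wx":0,"wy":0,"wz":0,"claw":0},
  {"dx":-0.105,"dy":0.215,"dz":-0.007,"wx":0,"wy":0,"wz":0,"claw":0},
  {"dx":-0.105,"dy":0.215,"dz":-0.007,"wx":0,"wy":0,"wz":0,"claw":0},
])

```text
time_s: 1.15
tool_pos: [305.9, -241.0, 218.9]
eef_rot: [-0.108, 3.139, 0.0]
force: [1.0, 0.6, 0.5]
width: -0.0
grip_force: 0.0
```

servo_tool([
  {"dx":-0.105,"dy":0.215,"dz":-0.007,"wx":0,"wy":0,"wz":0,"claw":0},
  {"dx":-0.105,"dy":0.215,"dz":-0.007,"wx":0,"wy":0,"wz":0,"claw":0},
  {"dx":-0.105,"dy":0.215,"dz":-0.007,"wx":0,"wy":0,"wz":0,"claw":0},
  {"dx":-0.105,"dy":0.215,"dz":-0.007,"wx":0,"wy":0,"wz":0,"claw":0},
  {"dx":-0.105,"dy":0.215,"dz":-0.007,"wx":0,"wy":0,"wz":0,"claw":0},
  {"dx":-0.105,"dy":0.215,"dz":-0.007,"wx":0,"wy":0,"wz":0,"claw":0},
  {"dx":-0.105,"dy":0.215,"dz":-0.007,"wx":0,"wy":0,"wz":0,"claw":0},
  {"dx":-0.105,"dy":0.215,"dz":-0.007,"wx":0,"wy":0,"wz":0,"claw":0},
  {"dx":-0.105,"dy":0.215,"dz":-0.007,"wx":0,"wy":0,"wz":0,"claw":0},
  {"dx":0,"dy":0,"dz":0,"wx":0,"wy":0,"wz":0,"claw":0},
  {"dx":0,"dy":0,"dz":0,"wx":0,"wy":0,"wz":0,"claw":0},
])

```text
time_s: 2.07
tool_pos: [427.2, 58.1, 227.5]
eef_rot: [0.113, -3.137, 0.001]
force: [0.9, 0.0, -0.0]
width: -0.4
grip_force: 0.0
```

```bash
python3 - <<'E'
from h import *
im,d=save("wrist","w2")
go(467.2,68.3,112,184)
cv2.imwrite("pics/w2c.png",cv2.resize(im[:,:,::-1],(800,500),interpolation=cv2.INTER_CUBIC))
E
```

```text
pose [427.1  57.1 227.9] h 184.03 F [-0.7 -0.7  0.4] w 0.2 t 2.12 tilt [-0.001 -0.001 -1.   ]
d units [-0.273  0.056  0.772] wz 0.001 min rows 3
```

View pics/w2c.png

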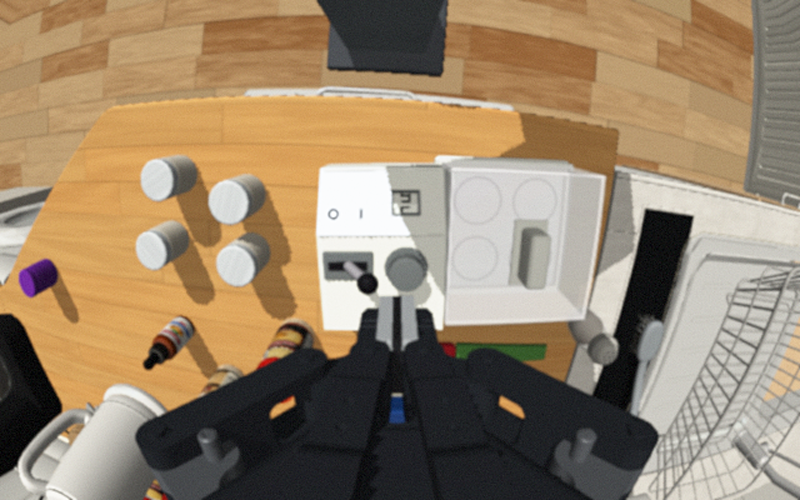

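servo_tool([
  {"dx":-0.137,"dy":0.028,"dz":0,"wx":0,"wy":0,"wz":0,"claw":0},
  {"dx":-0.137,"dy":0.028,"dz":0,"wx":0,"wy":0,"wz":0,"claw":0},
  {"dx":0,"dy":0,"dz":0.2,"wx":0,"wy":0,"wz":0,"claw":0},
  {"dx":0,"dy":0,"dz":0.2,"wx":0,"wy":0,"wz":0,"claw":0},
  {"dx":0,"dy":0,"dz":0.2,"wx":0,"wy":0,"wz":0,"claw":0},
  {"dx":0,"dy":0,"dz":0.1,"wx":0,"wy":0,"wz":0,"claw":0},
  {"dx":0,"dy":0,"dz":0.07,"wx":0,"wy":0,"wz":0,"claw":0},
  {"dx":0,"dy":0,"dz":0,"wx":0,"wy":0,"wz":0,"claw":0},
])

```text
time_s: 2.78
tool_pos: [466.6, 66.8, 111.0]
eef_rot: [0.106, -3.137, 0.001]
force: [0.6, -1.0, -0.6]
width: -0.2
grip_force: 0.0
```

```bash
python3 - <<'E'
import cv2
im=cv2.imread("pics/w2.png")
c=cv2.rotate(im[145:180,305:345],cv2.ROTATE_180); cv2.imwrite("pics/w2d.png",cv2.resize(c,None,fx=12,fy=12,interpolation=cv2.INTER_CUBIC))
E
```

```text
(no output)
```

View pics/w2d.png

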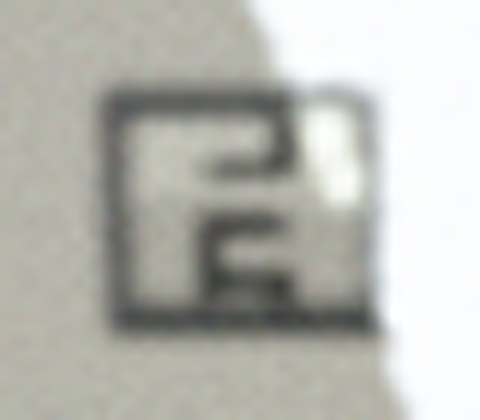

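servo_tool([
  {"dx":0,"dy":-0.045,"dz":0,"wx":0,"wy":0,"wz":0,"claw":0},
  {"dx":0,"dy":-0.045,"dz":0,"wx":0,"wy":0,"wz":0,"claw":0},
  {"dx":0,"dy":-0.045,"dz":0,"wx":0,"wy":0,"wz":0,"claw":0},
  {"dx":0,"dy":-0.045,"dz":0,"wx":0,"wy":0,"wz":0,"claw":0},
  {"dx":0,"dy":-0.045,"dz":0,"wx":0,"wy":0,"wz":0,"claw":0},
  {"dx":0,"dy":-0.045,"dz":0,"wx":0,"wy":0,"wz":0,"claw":0},
  {"dx":0,"dy":0,"dz":0,"wx":0,"wy":0,"wz":0,"claw":0},
  {"dx":0,"dy":0,"dz":0,"wx":0,"wy":0,"wz":0,"claw":0},
  {"dx":0,"dy":0,"dz":0,"wx":0,"wy":0,"wz":0,"claw":0},
])

```text
time_s: 3.53
tool_pos: [470.5, 27.6, 112.8]
eef_rot: [0.108, -3.14, -0.0]
force: [0.2, 0.2, 0.2]
width: -0.1
grip_force: 0.0
```

servo_tool([
  {"dx":0,"dy":0.1,"dz":-0.15,"wx":0,"wy":0,"wz":0,"claw":0},
  {"dx":0.2,"dy":0.1,"dz":-0.1,"wx":0,"wy":0,"wz":0,"claw":0},
  {"dx":0.25,"dy":0,"dz":-0.1,"wx":0,"wy":0,"wz":0,"claw":0},
  {"dx":0.2,"dy":0,"dz":-0.1,"wx":0,"wy":0,"wz":0,"claw":0},
  {"dx":0,"dy":0,"dz":0,"wx":0,"wy":0,"wz":0,"claw":0},
  {"dx":0,"dy":0,"dz":0,"wx":0,"wy":0,"wz":0,"claw":0},
])

```text
time_s: 4.03
tool_pos: [371.1, 51.6, 182.3]
eef_rot: [-0.112, 3.135, 0.006]
force: [0.2, 0.5, 0.4]
width: 0.1
grip_force: 0.0
```

```bash
python3 - <<'E'
from h import *
im,d=save("wrist","w3")
go(465.3,70.3,112,184)
im2,d2=save("scene","s3")
for n in("side",):
    m=eyes.get_image(n); P=cloud(n,m[1]); b=(P[...,2]>112)&(P[...,2]<135)&(abs(P[...,0]-467)<20)&(P[...,1]<60)&(P[...,1]>-15); print("ball",b.sum(),P[b].min(0) if b.any() else 0,P[b].max(0) if b.any() else 0)
K,p,Rm=cam("wrist")
q=Rm.T@(np.array([416,58,60])-p); th=np.arctan2(np.hypot(*q[:2]),q[2]); uv=K[:2,2]+K[0,0]*th*q[:2]/np.hypot(*q[:2]); print(uv,p)
u,v=uv.astype(int); c=cv2.rotate(im[max(0,v-45):v+45,u-60:u+60],cv2.ROTATE_180)
cv2.imwrite("pics/w3d.png",cv2.resize(c[:,:,::-1],None,fx=6,fy=6,interpolation=cv2.INTER_CUBIC))
E
```

```text
pose [371.1  51.4 180.8] h 184.04 F [0.2 0.4 0.1] w -0.3 t 4.08 tilt [ 0.002  0.002 -1.   ]
d units [-0.634  0.08   0.46 ] wz 0.001 min rows 3
ball 41 [460.42034904  33.93383329 118.57907828] [474.27712491  47.95166974 131.79892457]
[320.51611496 226.82689433] [297.06869512  46.70599514 344.58859918]
```

View pics/w3d.png

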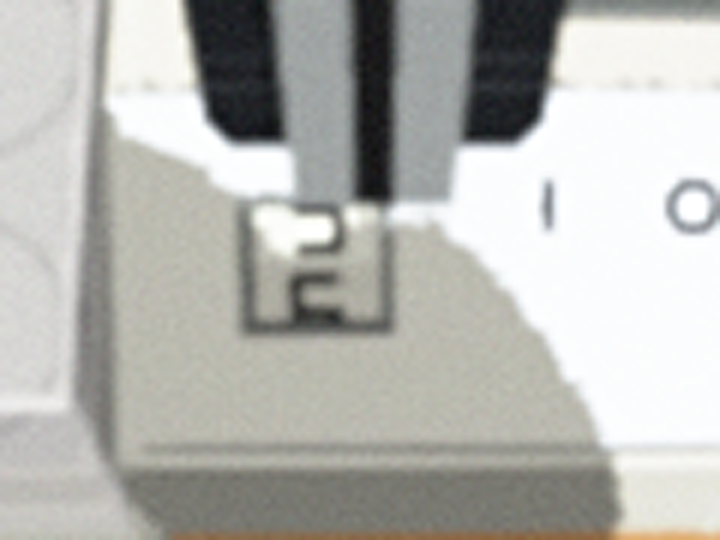

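The window now seems to show a lower half and an upper half of seven-segment digits, so I'll judge the number from a better angle later. The depth data suggests the lever hasn't flipped, so I'll check that in the side view.

```bash
python3 - <<'E'
from h import *
for n in("side","scene"):
    im,d=save(n,n+"4"); P=cloud(n,d); b=(P[...,2]>100)&(P[...,2]<140)&(abs(P[...,0]-467)<30)&(P[...,1]<60)&(P[...,1]>-35); print("ball",b.sum(),P[b].min(0),P[b].max(0),np.argwhere(b).mean(0))
im=cv2.imread("pics/side4.png"); cv2.imwrite("pics/c4.png",cv2.resize(im[200:290,250:360],None,fx=7,fy=6.6,interpolation=cv2.INTER_CUBIC))
E
```

```text
ball 64 [459.23739144  27.33577653 100.75783089] [476.25013209  59.998784   132.72856982] [229.625   302.71875]
ball 36 [459.26401131  29.67854366 100.74221809] [474.54716269  58.85337703 129.55008313] [210.66666667 297.08333333]
```

View pics/c4.png

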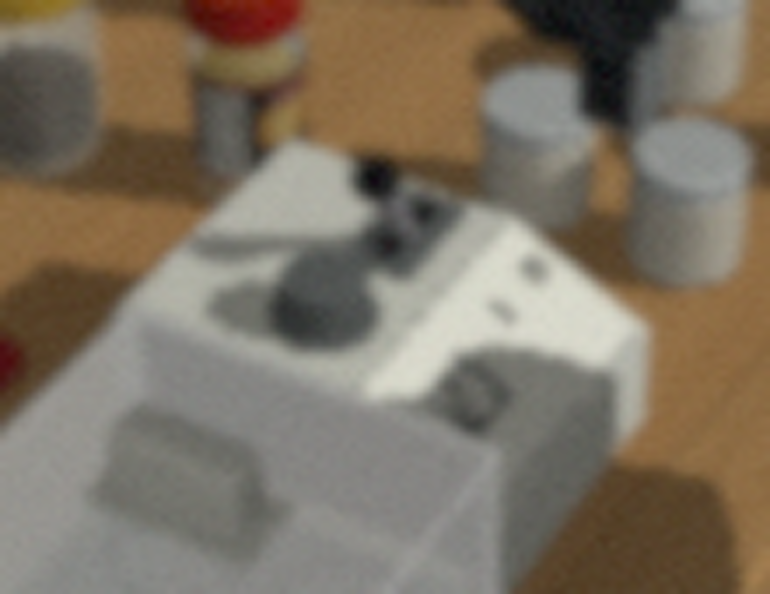

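The lever is still on: the ball at (375,180) leans towards the button at (320,300). I'll push again, lower and further.

servo_tool([
  {"dx":-0.21,"dy":0.02,"dz":0,"wx":0,"wy":0,"wz":0,"claw":0},
  {"dx":-0.21,"dy":0.02,"dz":0,"wx":0,"wy":0,"wz":0,"claw":0},
  {"dx":-0.217,"dy":0.02,"dz":0,"wx":0,"wy":0,"wz":0,"claw":0},
  {"dx":0,"dy":0,"dz":0.2,"wx":0,"wy":0,"wz":0,"claw":0},
  {"dx":0,"dy":0,"dz":0.2,"wx":0,"wy":0,"wz":0,"claw":0},
  {"dx":0,"dy":0,"dz":0.09,"wx":0,"wy":0,"wz":0,"claw":0},
  {"dx":0,"dy":0,"dz":0,"wx":0,"wy":0,"wz":0,"claw":0},
])

```text
time_s: 4.87
tool_pos: [463.8, 65.1, 101.1]
eef_rot: [0.106, -3.13, 0.006]
force: [-0.1, -0.0, 0.8]
width: 0.0
grip_force: 0.0
```

servo_tool([
  {"dx":0,"dy":-0.06,"dz":0,"wx":0,"wy":0,"wz":0,"claw":0},
  {"dx":0,"dy":-0.06,"dz":0,"wx":0,"wy":0,"wz":0,"claw":0},
  {"dx":0,"dy":-0.06,"dz":0,"wx":0,"wy":0,"wz":0,"claw":0},
  {"dx":0,"dy":0,"dz":0,"wx":0,"wy":0,"wz":0,"claw":0},
])

```text
time_s: 5.2
tool_pos: [468.4, 37.9, 108.3]
eef_rot: [-0.106, 3.138, 0.001]
force: [0.0, -0.2, 0.2]
width: -0.2
grip_force: 0.0
```

servo_tool([
  {"dx":0,"dy":-0.05,"dz":0,"wx":0,"wy":0,"wz":0,"claw":0},
  {"dx":0,"dy":-0.05,"dz":0,"wx":0,"wy":0,"wz":0,"claw":0},
  {"dx":0,"dy":-0.05,"dz":0,"wx":0,"wy":0,"wz":0,"claw":0},
  {"dx":0,"dy":0,"dz":0,"wx":0,"wy":0,"wz":0,"claw":0},
  {"dx":0,"dy":0,"dz":0,"wx":0,"wy":0,"wz":0,"claw":0},
  {"dx":0,"dy":0,"dz":0,"wx":0,"wy":0,"wz":0,"claw":0},
])

```text
time_s: 5.7
tool_pos: [469.3, 16.9, 106.9]
eef_rot: [0.108, -3.14, -0.0]
force: [0.5, 0.2, -0.4]
width: -0.1
grip_force: 0.0
```

```bash
python3 - <<'E'
from h import *
go(467,70,112,184)
im,d=save("wrist","w5"); im2,_=save("side","s5")
a=cv2.resize(im[130:330,200:440],(480,400)); b=cv2.resize(im2[190:270,260:324],(320,400))
cv2.imwrite("pics/c5.png",np.hstack([a,b])[:,:,::-1])
E
```

```text
pose [469.3  16.9 106.9] h 183.93 F [ 0.5  0.2 -0.4] w -0.1 t 5.7 tilt [-0.  0. -1.]
d units [-0.009  0.354 -0.034] wz -0.001 min rows 2
```

View pics/c5.png

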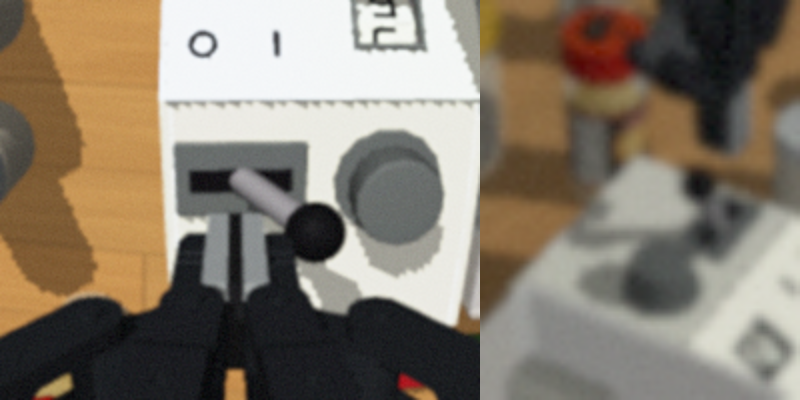

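```bash
python3 - <<'E'
from h import *
P=np.array([469.3,16.9,106.9])
K,p,Rm=cam("wrist"); q=Rm.T@(P-p); t=np.arctan2(np.hypot(*q[:2]),q[2]); uv=K[:2,2]+K[0,0]*t*q[:2]/np.hypot(*q[:2]); print("wrist crop px",(uv-[200,130])*2, p)
for n in("side","scene"):
    K,p,Rm=cam(n); q=Rm.T@(P-p); print(n,(K@q/q[2])[:2], "side crop", (((K@q/q[2])[:2])-[260,190])*5+[480,0])
d=np.load("pics/s5.npy");Q=cloud("side",d); m=(d>0)&(Q[...,2]>85)&(Q[...,2]<200)&(abs(Q[...,0]-470)<60)&(abs(Q[...,1]-15)<60)
for z in range(100,200,10):
    k=m&(abs(Q[...,2]-z)<5); q=Q[k]; print(z,k.sum(),q.min(0).round() if len(q) else 0,q.max(0).round() if len(q) else 0)
E
```

```text
wrist crop px [230.86786058 209.29303077] [394.85249887  12.78571156 271.92894505]
side [308.12244634 227.15702651] side crop [720.61223172 185.78513253]
scene [301.10805142 210.17302997] side crop [685.54025709 100.86514986]
100 85 [453.  25.  95.] [484.  75. 104.]
110 6 [464.  32. 106.] [469.  39. 112.]
120 14 [461.  37. 119.] [470.  49. 124.]
130 37 [460.  18. 125.] [478.  47. 134.]
140 27 [457.   9. 135.] [474.  30. 145.]
150 36 [458.  11. 145.] [475.  32. 155.]
160 35 [458.  11. 155.] [473.  32. 165.]
170 14 [457.   7. 166.] [463.  30. 175.]
180 71 [455. -19. 175.] [478.  51. 185.]
190 54 [454. -27. 185.] [478.  60. 195.]
```

```bash
python3 - <<'E'
from h import *
d=np.load("pics/w5.npy"); K,p,Rm=cam("wrist")
def pt(u,v):
    z=d[v,u]; a=np.array([u,v])-K[:2,2]; r=np.hypot(*a); t=r/K[0,0]; dirn=np.array([*(a/r*np.tan(t)),1]); return (p+Rm@(dirn*z)).round(1),z
for u,v in [(308,238),(308,242),(308,250),(326,238),(326,250),(308,232),(357,246),(340,230),(357,243),(317,222),(395,225),(300,120)]: print(u,v,pt(u,v))
E
```

```text
308 238 (array([458.5,  12.7, 135.4]), np.float32(149.15776))
308 242 (array([458.3,  12.8, 140.3]), np.float32(144.40802))
308 250 (array([458.4,  13.1, 148.2]), np.float32(136.87292))
326 238 (array([457.5,  21.4, 136.2]), np.float32(148.26385))
326 250 (array([458.2,  21.1, 147.6]), np.float32(137.54156))
308 232 (array([479.1,  12.4,  81.7]), np.float32(206.45264))
357 246 (array([464.9,  38.4, 128. ]), np.float32(158.55856))
340 230 (array([465.3,  30.9, 107.1]), np.float32(178.59053))
357 243 (array([463.4,  38.2, 127.6]), np.float32(158.4724))
317 222 (array([470.5,  17.9,  84.1]), np.float32(201.74857))
395 225 (array([463.4,  65.6,  99.3]), np.float32(186.17302))
300 120 (array([406.9,   2.1,  62.2]), np.float32(203.92969))
```

```bash
python3 - <<'E'
from h import *
d=np.load("pics/w5.npy"); K,p,Rm=cam("wrist")
def pt(u,v):
    z=d[v,u]; a=np.array([u,v])-K[:2,2]; r=np.hypot(*a); t=r/K[0,0]; dirn=np.array([*(a/r*np.tan(t)),1]); return (p+Rm@(dirn*z)).round(1)
for v in range(230,246,1): print(v,pt(308,v),pt(317,v),pt(327,v))
print([ (u,*pt(u,240)) for u in range(294,344,3)])
E
```

```text
230 [477.1  12.3  82.8] [477.1  18.3  81.8] [469.2  23.9  99.2]
231 [477.7  12.4  83.1] [477.6  18.4  82.4] [470.   24.   98.8]
232 [479.1  12.4  81.7] [478.3  18.4  82.4] [471.3  24.1  97.4]
233 [479.7  12.5  81.9] [479.3  18.5  81.9] [478.7  25.2  82.3]
234 [480.1  12.5  82.6] [480.2  18.5  81.6] [479.7  25.3  81.6]
235 [480.9  12.6  82.6] [480.7  18.6  82. ] [480.   25.2  82.7]
236 [481.6  12.6  82.7] [481.2  18.6  82.6] [480.8  25.3  82.4]
237 [458.4  12.7 134.4] [458.2  17.1 134.2] [457.5  21.9 134.9]
238 [458.5  12.7 135.4] [457.7  17.  136.5] [457.8  21.9 135.5]
239 [458.4  12.7 136.7] [457.7  17.  137.6] [458.   21.9 136.3]
240 [459.2  12.8 136.2] [458.5  17.1 136.9] [458.   21.9 137.4]
241 [458.8  12.8 138.2] [457.8  17.  139.7] [457.7  21.8 139.2]
242 [458.3  12.8 140.3] [458.8  17.1 138.6] [457.9  21.8 139.8]
243 [458.1  12.9 141.8] [457.6  17.  142.2] [458.   21.8 140.6]
244 [458.7  12.9 141.5] [458.3  17.1 141.9] [457.5  21.7 142.7]
245 [458.7  12.9 142.7] [458.1  17.1 143.2] [457.1  21.6 144.6]
[(294, np.float64(487.1), np.float64(3.1), np.float64(78.9)), (297, np.float
[... 285 characters left out ...]
(138.2)), (312, np.float64(458.1), np.float64(14.7), np.float64(138.1)), (315, np.float64(458.1), np.float64(16.1), np.float64(137.9)), (318, np.float64(458.1), np.float64(17.5), np.float64(137.7)), (321, np.float64(458.2), np.float64(19.0), np.float64(137.4)), (324, np.float64(457.9), np.float64(20.4), np.float64(137.9)), (327, np.float64(458.0), np.float64(21.9), np.float64(137.4)), (330, np.float64(457.9), np.float64(23.3), np.float64(137.4)), (333, np.float64(485.1), np.float64(29.9), np.float64(79.1)), (336, np.float64(484.9), np.float64(31.9), np.float64(79.3)), (339, np.float64(470.3), np.float64(30.6), np.float64(110.1)), (342, np.float64(467.3), np.float64(31.6), np.float64(116.4))]
```

Wrist and side depth agree that the real fingertips sit about 27 mm above the reported TCP (tips at z≈134 when it reads 107). They passed over the ball, so I'll work with that offset.

servo_tool([
  {"dx":0.01,"dy":0.165,"dz":0,"wx":0,"wy":0,"wz":0,"claw":0},
  {"dx":0.01,"dy":0.165,"dz":0,"wx":0,"wy":0,"wz":0,"claw":0},
  {"dx":0,"dy":0,"dz":0,"wx":0,"wy":0,"wz":0,"claw":0},
  {"dx":0,"dy":0,"dz":0.075,"wx":0,"wy":0,"wz":0,"claw":0},
  {"dx":0,"dy":0,"dz":0.075,"wx":0,"wy":0,"wz":0,"claw":0},
  {"dx":0,"dy":0,"dz":0,"wx":0,"wy":0,"wz":0,"claw":0},
])

```text
time_s: 6.3
tool_pos: [461.1, 65.5, 80.7]
eef_rot: [0.107, -3.135, 0.002]
force: [-0.3, -0.2, -1.7]
width: 0.2
grip_force: 0.0
```

servo_tool([
  {"dx":0,"dy":-0.045,"dz":0,"wx":0,"wy":0,"wz":0,"claw":0},
  {"dx":0,"dy":-0.045,"dz":0,"wx":0,"wy":0,"wz":0,"claw":0},
  {"dx":0,"dy":-0.045,"dz":0,"wx":0,"wy":0,"wz":0,"claw":0},
  {"dx":0,"dy":-0.045,"dz":0,"wx":0,"wy":0,"wz":0,"claw":0},
  {"dx":0,"dy":-0.045,"dz":0,"wx":0,"wy":0,"wz":0,"claw":0},
  {"dx":0,"dy":-0.055,"dz":0,"wx":0,"wy":0,"wz":0,"claw":0},
  {"dx":0,"dy":0,"dz":0,"wx":0,"wy":0,"wz":0,"claw":0},
  {"dx":0,"dy":0,"dz":0,"wx":0,"wy":0,"wz":0,"claw":0},
  {"dx":0,"dy":0,"dz":0,"wx":0,"wy":0,"wz":0,"claw":0},
])

```text
time_s: 7.05
tool_pos: [465.7, 24.1, 84.3]
eef_rot: [0.108, -3.14, -0.0]
force: [-0.6, -0.3, -0.7]
width: -0.2
grip_force: 0.0
```

```bash
cat >> h.py <<'E'
def wpt(d,u,v):
    K,p,Rm=cam("wrist"); a=np.stack([np.asarray(u)-K[0,2],np.asarray(v)-K[1,2]],-1).astype(float); r=np.hypot(a[...,0],a[...,1])+1e-9
    return p+np.concatenate([a/r[...,None]*np.tan(r/K[0,0])[...,None],np.ones(a.shape[:-1]+(1,))],-1)*d[...,None]@Rm.T
def wcloud(d):
    v,u=np.mgrid[:400,:640]; return wpt(d,u,v)
E
python3 - <<'E'
from h import *
go(466.5,70.3,84,184)
im,d=save("wrist","w6"); P=wcloud(d)
b=(P[...,2]>108)&(P[...,2]<131)&(P[...,0]>455)&(P[...,0]<485)&(P[...,1]>-25)&(P[...,1]<60)
print(b.sum(),P[b].min(0),P[b].max(0))
dark=b&(im.max(2)<40); print("dark",dark.sum(),P[dark].mean(0) if dark.any() else 0)
E
```

```text
pose [465.7  24.1  84.3] h 183.92 F [-0.6 -0.3 -0.7] w -0.2 t 7.05 tilt [-0.  0. -1.]
d units [-0.026  0.307  0.002] wz -0.002 min rows 2
1552 [455.00202202  -8.43965722 108.03217345] [474.17832776  38.30493431 130.97870711]
dark 1023 [464.65018033   8.29003656 125.2542951 ]
```

The lever is off now (its dark edge is at y≈-8, as expected). Next is one test push of the button.

servo_tool([
  {"dx":0,"dy":0.1,"dz":-0.1,"wx":0,"wy":0,"wz":0,"claw":0},
  {"dx":0,"dy":0.107,"dz":0,"wx":0,"wy":0,"wz":0,"claw":0},
  {"dx":0,"dy":0.1,"dz":0,"wx":0,"wy":0,"wz":0,"claw":0},
  {"dx":0,"dy":0,"dz":0.13,"wx":0,"wy":0,"wz":0,"claw":0},
  {"dx":0,"dy":0,"dz":0,"wx":0,"wy":0,"wz":0,"claw":0},
])

```text
time_s: 7.52
tool_pos: [461.0, 71.0, 77.0]
eef_rot: [0.111, -3.136, 0.0]
force: [-0.1, 1.6, -0.2]
width: 0.1
grip_force: 0.7
```

servo_tool([
  {"dx":0,"dy":0,"dz":0.04,"wx":0,"wy":0,"wz":0,"claw":0},
  {"dx":0,"dy":0,"dz":0.04,"wx":0,"wy":0,"wz":0,"claw":0},
  {"dx":0,"dy":0,"dz":0.04,"wx":0,"wy":0,"wz":0,"claw":0},
  {"dx":0,"dy":0,"dz":0,"wx":0,"wy":0,"wz":0,"claw":0},
  {"dx":0,"dy":0,"dz":0,"wx":0,"wy":0,"wz":0,"claw":0},
])

```text
time_s: 7.93
tool_pos: [463.2, 70.2, 62.6]
eef_rot: [-0.108, 3.138, 0.001]
force: [-0.5, 1.1, 4.1]
width: -0.2
grip_force: 1.8
```

servo_tool([
  {"dx":0,"dy":0,"dz":0.025,"wx":0,"wy":0,"wz":0,"claw":0},
  {"dx":0,"dy":0,"dz":0,"wx":0,"wy":0,"wz":0,"claw":0},
  {"dx":0,"dy":0,"dz":0,"wx":0,"wy":0,"wz":0,"claw":0},
])

```text
time_s: 8.18
tool_pos: [463.7, 70.1, 62.0]
eef_rot: [-0.109, 3.136, 0.0]
force: [-9.9, 0.5, 20.9]
width: -0.4
grip_force: 10.2
```

servo_tool([
  {"dx":0,"dy":0,"dz":0.025,"wx":0,"wy":0,"wz":0,"claw":0},
  {"dx":0,"dy":0,"dz":0,"wx":0,"wy":0,"wz":0,"claw":0},
  {"dx":0,"dy":0,"dz":0,"wx":0,"wy":0,"wz":0,"claw":0},
])

```text
time_s: 8.43
tool_pos: [464.2, 70.1, 61.7]
eef_rot: [-0.109, 3.134, -0.0]
force: [-21.1, 1.3, 39.0]
width: 0.2
grip_force: 19.1
```

servo_tool([
  {"dx":0,"dy":0,"dz":-0.09,"wx":0,"wy":0,"wz":0,"claw":0},
  {"dx":0,"dy":0,"dz":-0.09,"wx":0,"wy":0,"wz":0,"claw":0},
  {"dx":0,"dy":0,"dz":-0.2,"wx":0,"wy":0,"wz":0,"claw":0},
  {"dx":0.1,"dy":0,"dz":-0.2,"wx":0,"wy":0,"wz":0,"claw":0},
  {"dx":0.2,"dy":0,"dz":-0.05,"wx":0,"wy":0,"wz":0,"claw":0},
  {"dx":0.1,"dy":0,"dz":0,"wx":0,"wy":-0.156,"wz":0,"claw":0},
  {"dx":0,"dy":0,"dz":0,"wx":0,"wy":-0.156,"wz":0,"claw":0},
  {"dx":0,"dy":0,"dz":0,"wx":0,"wy":-0.156,"wz":0,"claw":0},
  {"dx":0,"dy":0,"dz":0,"wx":0,"wy":-0.156,"wz":0,"claw":0},
  {"dx":0,"dy":0,"dz":0,"wx":0,"wy":-0.156,"wz":0,"claw":0},
  {"dx":0,"dy":0,"dz":0,"wx":0,"wy":0,"wz":0,"claw":0},
  {"dx":0,"dy":0,"dz":0,"wx":0,"wy":0,"wz":0,"claw":0},
])

```text
time_s: 9.43
tool_pos: [403.3, 64.5, 150.6]
eef_rot: [-0.099, 2.645, 0.018]
force: [0.2, -0.4, 0.4]
width: -0.1
grip_force: 0.0
```

```bash
python3 - <<'E'
from h import *
im,d=save("wrist","w7")
go(465,70.3,84,184)
K,p,Rm=cam("wrist")
q=Rm.T@(np.array([412,58,60])-p); th=np.arctan2(np.hypot(*q[:2]),q[2]); uv=K[:2,2]+K[0,0]*th*q[:2]/np.hypot(*q[:2]); print(uv,p)
u,v=uv.astype(int); c=cv2.rotate(im[max(0,v-40):v+40,u-50:u+50],cv2.ROTATE_180)
cv2.imwrite("pics/w7d.png",cv2.resize(c[:,:,::-1],None,fx=6,fy=6,interpolation=cv2.INTER_CUBIC))
E
```

```text
pose [403.7  64.  151.1] h 184.31 F [ 0.2 -0.3  0.2] w -0.2 t 9.48 tilt [ 0.472  0.027 -0.881]
d units [-0.151  0.016  0.588] wz 0.007 min rows 3
[308.98802129 150.75565616] [259.97342367  55.40368961 261.32615864]
```

View pics/w7d.png

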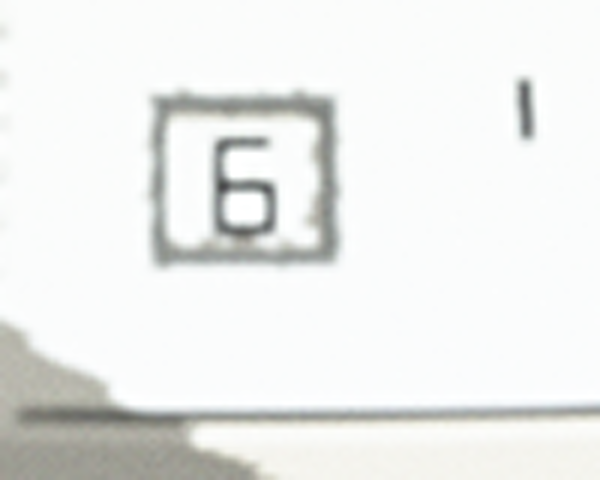

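The window shows 6 after the one push, so two more are needed. I'll level the tool and go back over the button.

servo_tool([
  {"dx":0,"dy":0,"dz":0,"wx":0,"wy":0.156,"wz":0,"claw":0},
  {"dx":0,"dy":0,"dz":0,"wx":0,"wy":0.156,"wz":0,"claw":0},
  {"dx":0,"dy":0,"dz":0,"wx":0,"wy":0.156,"wz":0,"claw":0},
  {"dx":0,"dy":0,"dz":0,"wx":0,"wy":0.156,"wz":0,"claw":0},
  {"dx":0,"dy":0,"dz":0,"wx":0,"wy":0,"wz":0,"claw":0},
  {"dx":0,"dy":0,"dz":0,"wx":0,"wy":0,"wz":0,"claw":0},
])

```text
time_s: 9.98
tool_pos: [403.7, 60.1, 147.4]
eef_rot: [-0.098, 3.069, -0.036]
force: [-0.1, 0.1, 0.9]
width: 0.3
grip_force: 0.0
```

```bash
python3 - <<'E'
from h import *
go(465.5,70.3,80,184)
E
```

```text
pose [403.7  60.1 147.4] h 183.71 F [-0.1  0.1  0.9] w 0.3 t 9.98 tilt [ 0.071 -0.021 -0.997]
d units [-0.383  0.053  0.476] wz -0.007 min rows 3
```

servo_tool([
  {"dx":0,"dy":0,"dz":0,"wx":-0.027,"wy":0.09,"wz":0,"claw":0},
  {"dx":-0.2,"dy":0.02,"dz":0,"wx":0,"wy":0,"wz":0,"claw":0},
  {"dx":-0.2,"dy":0.02,"dz":0,"wx":0,"wy":0,"wz":0,"claw":0},
  {"dx":0,"dy":0,"dz":0.2,"wx":0,"wy":0,"wz":0,"claw":0},
  {"dx":0,"dy":0,"dz":0.15,"wx":0,"wy":0,"wz":0,"claw":0},
  {"dx":0,"dy":0,"dz":0,"wx":0,"wy":0,"wz":0,"claw":0},
  {"dx":0,"dy":0,"dz":0,"wx":0,"wy":0,"wz":0,"claw":0},
])

```text
time_s: 10.57
tool_pos: [461.8, 70.9, 99.4]
eef_rot: [-0.109, 3.129, 0.003]
force: [0.0, 0.6, 0.5]
width: -0.1
grip_force: 0.0
```

```bash
python3 - <<'E'
from h import *
go(465.5,70.3,80,184)
E
```

```text
pose [461.8  70.9  99.4] h 184.0 F [0.  0.6 0.5] w -0.1 t 10.57 tilt [ 0.01   0.002 -1.   ]
d units [-0.023 -0.006  0.129] wz 0.0 min rows 1
```

servo_tool([
  {"dx":-0.02,"dy":0,"dz":0.12,"wx":0,"wy":0.013,"wz":0,"claw":0},
  {"dx":0,"dy":0,"dz":0,"wx":0,"wy":0,"wz":0,"claw":0},
  {"dx":0,"dy":0,"dz":0.075,"wx":0,"wy":0,"wz":0,"claw":0},
  {"dx":0,"dy":0,"dz":0.075,"wx":0,"wy":0,"wz":0,"claw":0},
  {"dx":0,"dy":0,"dz":0,"wx":0,"wy":0,"wz":0,"claw":0},
  {"dx":0,"dy":0,"dz":0,"wx":0,"wy":0,"wz":0,"claw":0},
  {"dx":0,"dy":0,"dz":0,"wx":0,"wy":0,"wz":0,"claw":0},
])

```text
time_s: 11.15
tool_pos: [467.1, 72.2, 62.2]
eef_rot: [-0.111, 3.132, 0.006]
force: [2.4, -1.3, 6.9]
width: 0.1
grip_force: 3.2
```

servo_tool([
  {"dx":0,"dy":0,"dz":-0.09,"wx":0,"wy":0,"wz":0,"claw":0},
  {"dx":0,"dy":0,"dz":-0.09,"wx":0,"wy":0,"wz":0,"claw":0},
  {"dx":0,"dy":0,"dz":0,"wx":0,"wy":0,"wz":0,"claw":0},
  {"dx":0,"dy":0,"dz":0,"wx":0,"wy":0,"wz":0,"claw":0},
  {"dx":0,"dy":0,"dz":0,"wx":0,"wy":0,"wz":0,"claw":0},
])

```text
time_s: 11.57
tool_pos: [464.8, 71.9, 85.8]
eef_rot: [-0.111, 3.139, 0.005]
force: [0.4, -0.7, 0.1]
width: -0.4
grip_force: 0.0
```

servo_tool([
  {"dx":0,"dy":0,"dz":0.09,"wx":0,"wy":0,"wz":0,"claw":0},
  {"dx":0,"dy":0,"dz":0.09,"wx":0,"wy":0,"wz":0,"claw":0},
  {"dx":0,"dy":0,"dz":0,"wx":0,"wy":0,"wz":0,"claw":0},
  {"dx":0,"dy":0,"dz":0,"wx":0,"wy":0,"wz":0,"claw":0},
  {"dx":0,"dy":0,"dz":0,"wx":0,"wy":0,"wz":0,"claw":0},
])

```text
time_s: 11.98
tool_pos: [467.3, 72.1, 62.1]
eef_rot: [-0.112, 3.132, 0.005]
force: [0.5, -0.3, 12.1]
width: -0.4
grip_force: 6.0
```

servo_tool([
  {"dx":0,"dy":0,"dz":-0.09,"wx":0,"wy":0,"wz":0,"claw":0},
  {"dx":0,"dy":0,"dz":-0.09,"wx":0,"wy":0,"wz":0,"claw":0},
  {"dx":0,"dy":0,"dz":-0.2,"wx":0,"wy":0,"wz":0,"claw":0},
  {"dx":0.15,"dy":0,"dz":-0.2,"wx":0,"wy":0,"wz":0,"claw":0},
  {"dx":0.15,"dy":0,"dz":-0.1,"wx":0,"wy":0,"wz":0,"claw":0},
  {"dx":0,"dy":0,"dz":0,"wx":0,"wy":0,"wz":0,"claw":0},
  {"dx":0,"dy":0,"dz":0,"wx":0,"wy":0,"wz":0,"claw":0},
])

```text
time_s: 12.57
tool_pos: [420.0, 68.9, 161.8]
eef_rot: [-0.112, 3.136, 0.008]
force: [0.2, 0.8, -1.1]
width: 0.2
grip_force: 0.0
```

```bash
python3 - <<'E'
from h import *
im,d=save("wrist","w8"); P=wcloud(d)
go(442.5,171,270,184)
# bar top: points 112..128
b=(P[...,2]>116)&(P[...,2]<128)&(P[...,0]>405)&(P[...,0]<480)&(P[...,1]>145)&(P[...,1]<200)
q=P[b]; print(b.sum(), q.min(0),q.max(0), cv2.minAreaRect(q[:,:2].astype(np.float32)))
K,p,Rm=cam("wrist")
q=Rm.T@(np.array([414,58,60])-p); th=np.arctan2(np.hypot(*q[:2]),q[2]); uv=K[:2,2]+K[0,0]*th*q[:2]/np.hypot(*q[:2])
u,v=uv.astype(int); c=cv2.rotate(im[max(0,v-25):v+25,u-40:u+40],cv2.ROTATE_180)
b=cv2.resize(cv2.imread("pics/w7.png")[125:175,270:350],None,fx=5,fy=5)
cv2.imwrite("pics/w8d.png",cv2.resize(c[:,:,::-1],None,fx=8,fy=8,interpolation=cv2.INTER_CUBIC))
E
```

```text
pose [419.8  68.7 160.5] h 184.08 F [ 0.2  0.5 -1. ] w -0.1 t 12.62 tilt [ 0.001  0.004 -1.   ]
d units [-0.2    0.672 -0.727] wz 0.002 min rows 4
1035 [419.28671764 160.28131953 116.04051331] [465.22891552 180.85026632 121.9211145 ] ((442.2262268066406, 170.6684112548828), (45.5925407409668, 18.197107315063477), 4.204356670379639)
```

View pics/w8d.png

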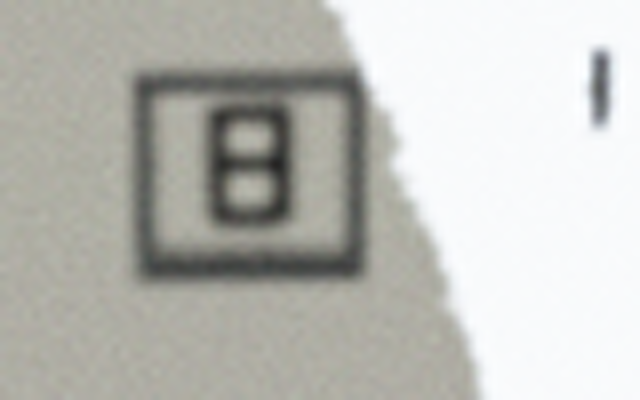

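The window shows 8. Now the cover: I'll approach its bar grip with the fingers open.

servo_tool([
  {"dx":-0.066,"dy":0.223,"dz":0,"wx":0,"wy":0,"wz":0,"claw":0.8},
  {"dx":-0.066,"dy":0.223,"dz":0,"wx":0,"wy":0,"wz":0,"claw":0.8},
  {"dx":-0.066,"dy":0.223,"dz":0,"wx":0,"wy":0,"wz":0,"claw":0.8},
  {"dx":0,"dy":0,"dz":0.15,"wx":0,"wy":0,"wz":0,"claw":0.8},
  {"dx":0,"dy":0,"dz":0.15,"wx":0,"wy":0,"wz":0,"claw":0.8},
  {"dx":0,"dy":0,"dz":0.15,"wx":0,"wy":0,"wz":0,"claw":0.8},
  {"dx":0,"dy":0,"dz":0.08,"wx":0,"wy":0,"wz":0,"claw":0.8},
  {"dx":0,"dy":0,"dz":0,"wx":0,"wy":0,"wz":0,"claw":0.8},
  {"dx":0,"dy":0,"dz":0,"wx":0,"wy":0,"wz":0,"claw":0.8},
])

```text
time_s: 13.37
tool_pos: [442.8, 170.2, 81.4]
eef_rot: [0.11, -3.139, -0.002]
force: [-0.7, 0.4, -0.0]
width: 68.4
grip_force: 0.0
```

```bash
python3 - <<'E'
from h import *
im,d=save("wrist","w9"); P=wcloud(d)
go(442.2,170.7,71,184)
b=(P[...,0]>415)&(P[...,0]<460)&(P[...,1]>100)&(P[...,1]<250)&(P[...,2]>97)
for z in range(100,150,5):
    k=b&(abs(P[...,2]-z)<2.5); q=P[k]
    if len(q): print(z,k.sum(),q[:,0].min().round(),q[:,0].max().round(),np.histogram(q[:,1],bins=range(100,251,10))[0])
E
```

```text
pose [443.4 170.7  82.7] h 184.02 F [ 0.3 -0.6  0.5] w 68.4 t 13.42 tilt [ 0.002  0.003 -1.   ]
d units [0.008 0.    0.078] wz 0.001 min rows 1
100 109 416.0 458.0 [ 0  0  0  0  0  5 45 57  2  0  0  0  0  0  0]
105 126 420.0 425.0 [ 0  0  0  0  0  0 58 68  0  0  0  0  0  0  0]
110 156 420.0 454.0 [ 0  0  0  7  0  0 65 79  0  0  5  0  0  0  0]
115 319 420.0 456.0 [ 0  0  1 99  0  0 59 67  2  0 88  3  0  0  0]
120 1708 420.0 460.0 [  0   0  22 175   0   0 611 595 116   0 156  33   0   0   0]
125 2010 421.0 460.0 [   0    0   49  173    0    0  528 1018    9    0  180   53    0    0
    0]
130 512 429.0 456.0 [  0   0  57 204   0   0   0   0   0   0 180  71   0   0   0]
135 534 429.0 456.0 [  0   0  55 220   0   0   0   0   0   0 193  66   0   0   0]
140 614 429.0 456.0 [  0   0  69 234   0   0   0   0   0   0 232  79   0   0   0]
145 525 429.0 456.0 [  0   0  16 244   0   0   0   0   0   0 234  31   0   0   0]
```

servo_tool([
  {"dx":0.008,"dy":0,"dz":0.072,"wx":0,"wy":0,"wz":0,"claw":0.8},
  {"dx":0,"dy":0,"dz":0,"wx":0,"wy":0,"wz":0,"claw":0.1},
  {"dx":0,"dy":0,"dz":0,"wx":0,"wy":0,"wz":0,"claw":0},
  {"dx":0,"dy":0,"dz":0,"wx":0,"wy":0,"wz":0,"claw":0},
  {"dx":0,"dy":0,"dz":0,"wx":0,"wy":0,"wz":0,"claw":0},
  {"dx":0,"dy":0,"dz":0,"wx":0,"wy":0,"wz":0,"claw":0},
  {"dx":0,"dy":0,"dz":0,"wx":0,"wy":0,"wz":0,"claw":0},
  {"dx":0,"dy":0,"dz":0,"wx":0,"wy":0,"wz":0,"claw":0},
  {"dx":0,"dy":0,"dz":0,"wx":0,"wy":0,"wz":0,"claw":0},
], squeeze=60)

```text
time_s: 14.17
tool_pos: [442.0, 171.2, 72.0]
eef_rot: [-0.111, 3.137, 0.006]
force: [0.0, 1.6, 4.1]
width: 17.2
grip_force: 59.6
```

servo_tool([
  {"dx":0,"dy":0,"dz":-0.07,"wx":0,"wy":0,"wz":0,"claw":0},
  {"dx":0,"dy":0,"dz":-0.07,"wx":0,"wy":0,"wz":0,"claw":0},
  {"dx":0,"dy":0,"dz":-0.07,"wx":0,"wy":0,"wz":0,"claw":0},
  {"dx":0,"dy":0,"dz":-0.07,"wx":0,"wy":0,"wz":0,"claw":0},
  {"dx":0,"dy":0,"dz":0,"wx":0,"wy":0,"wz":0,"claw":0},
])

```text
time_s: 14.58
tool_pos: [442.8, 171.2, 116.5]
eef_rot: [-0.111, 3.135, 0.008]
force: [-0.1, 0.9, -2.7]
width: 16.9
grip_force: 58.9
```

servo_tool([
  {"dx":0,"dy":0,"dz":-0.17,"wx":0,"wy":0,"wz":0,"claw":0},
  {"dx":0,"dy":0,"dz":-0.17,"wx":0,"wy":0,"wz":0,"claw":0},
  {"dx":0,"dy":0,"dz":-0.17,"wx":0,"wy":0,"wz":0,"claw":0},
  {"dx":0,"dy":0,"dz":-0.17,"wx":0,"wy":0,"wz":0,"claw":0},
  {"dx":0,"dy":-0.06,"dz":0,"wx":0,"wy":0,"wz":0,"claw":0},
  {"dx":0,"dy":-0.15,"dz":0,"wx":0,"wy":0,"wz":0,"claw":0},
  {"dx":0,"dy":-0.2,"dz":0,"wx":0,"wy":0,"wz":0,"claw":0},
  {"dx":0,"dy":-0.2,"dz":0,"wx":0,"wy":0,"wz":0,"claw":0},
  {"dx":0,"dy":-0.2,"dz":0,"wx":0,"wy":0,"wz":0,"claw":0},
  {"dx":0,"dy":-0.2,"dz":0,"wx":0,"wy":0,"wz":0,"claw":0},
  {"dx":0,"dy":-0.2,"dz":0,"wx":0,"wy":0,"wz":0,"claw":0},
  {"dx":0,"dy":-0.2,"dz":0,"wx":0,"wy":0,"wz":0,"claw":0},
])

```text
time_s: 15.58
tool_pos: [456.0, -42.1, 214.4]
eef_rot: [-0.111, 3.138, 0.005]
force: [1.4, -0.8, -2.6]
width: 17.0
grip_force: 59.2
```

servo_tool([
  {"dx":0,"dy":-0.2,"dz":0,"wx":0,"wy":0,"wz":0,"claw":0},
  {"dx":0,"dy":-0.2,"dz":0,"wx":0,"wy":0,"wz":0,"claw":0},
  {"dx":0,"dy":-0.2,"dz":0,"wx":0,"wy":0,"wz":0,"claw":0},
  {"dx":0,"dy":-0.2,"dz":0,"wx":0,"wy":0,"wz":0,"claw":0},
  {"dx":0,"dy":-0.2,"dz":0,"wx":0,"wy":0,"wz":0,"claw":0},
  {"dx":0,"dy":-0.2,"dz":0,"wx":0,"wy":0,"wz":0,"claw":0},
  {"dx":0,"dy":-0.2,"dz":0,"wx":0,"wy":0,"wz":0,"claw":0},
  {"dx":0,"dy":-0.2,"dz":0,"wx":0,"wy":0,"wz":0,"claw":0},
  {"dx":0,"dy":-0.2,"dz":0,"wx":0,"wy":0,"wz":0,"claw":0},
  {"dx":0,"dy":-0.15,"dz":0,"wx":0,"wy":0,"wz":0,"claw":0},
  {"dx":0,"dy":-0.06,"dz":0,"wx":0,"wy":0,"wz":0,"claw":0},
  {"dx":0,"dy":0,"dz":0,"wx":0,"wy":0,"wz":0,"claw":0},
])

```text
time_s: 16.58
tool_pos: [477.0, -343.0, 212.2]
eef_rot: [0.107, -3.139, -0.006]
force: [0.1, 0.0, -2.3]
width: 16.7
grip_force: 59.3
```

```bash
python3 - <<'E'
from h import *
go(472,-341,59,184)
E
```

```text
pose [ 477.  -343.   212.2] h 183.89 F [ 0.1  0.  -2.3] w 16.7 t 16.58 tilt [-0.001  0.004 -1.   ]
d units [0.031 0.011 1.022] wz -0.002 min rows 4
```

servo_tool([
  {"dx":0.031,"dy":0.011,"dz":0.2,"wx":0,"wy":0,"wz":0,"claw":0},
  {"dx":0,"dy":0,"dz":0.2,"wx":0,"wy":0,"wz":0,"claw":0},
  {"dx":0,"dy":0,"dz":0.2,"wx":0,"wy":0,"wz":0,"claw":0},
  {"dx":0,"dy":0,"dz":0.2,"wx":0,"wy":0,"wz":0,"claw":0},
  {"dx":0,"dy":0,"dz":0.12,"wx":0,"wy":0,"wz":0,"claw":0},
  {"dx":0,"dy":0,"dz":0.05,"wx":0,"wy":0,"wz":0,"claw":0},
  {"dx":0,"dy":0,"dz":0.03,"wx":0,"wy":0,"wz":0,"claw":0},
  {"dx":0,"dy":0,"dz":0.025,"wx":0,"wy":0,"wz":0,"claw":0},
  {"dx":0,"dy":0,"dz":0,"wx":0,"wy":0,"wz":0,"claw":0},
  {"dx":0,"dy":0,"dz":0,"wx":0,"wy":0,"wz":0,"claw":0},
])

```text
time_s: 17.42
tool_pos: [473.8, -339.8, 61.4]
eef_rot: [-0.111, 3.136, 0.003]
force: [0.8, -1.1, -2.6]
width: 17.0
grip_force: 59.2
```

servo_tool([
  {"dx":0,"dy":0,"dz":0,"wx":0,"wy":0,"wz":0,"claw":0.7},
  {"dx":0,"dy":0,"dz":0,"wx":0,"wy":0,"wz":0,"claw":0.7},
  {"dx":0,"dy":0,"dz":0,"wx":0,"wy":0,"wz":0,"claw":0.7},
  {"dx":0,"dy":0,"dz":0,"wx":0,"wy":0,"wz":0,"claw":0.7},
  {"dx":0,"dy":0,"dz":-0.2,"wx":0,"wy":0,"wz":0,"claw":0.7},
  {"dx":0,"dy":0,"dz":-0.2,"wx":0,"wy":0,"wz":0,"claw":0.7},
  {"dx":0,"dy":0,"dz":-0.2,"wx":0,"wy":0,"wz":0,"claw":0.7},
  {"dx":0,"dy":0,"dz":-0.2,"wx":0,"wy":0,"wz":0,"claw":0.7},
  {"dx":0.2,"dy":0.1,"dz":0,"wx":0,"wy":0,"wz":0,"claw":0.7},
  {"dx":0.1,"dy":0.2,"dz":0,"wx":0,"wy":0,"wz":0,"claw":0.7},
  {"dx":0,"dy":0,"dz":0,"wx":0,"wy":0,"wz":0,"claw":0.7},
])

```text
time_s: 18.33
tool_pos: [423.1, -296.3, 181.5]
eef_rot: [-0.111, 3.136, 0.005]
force: [1.7, -1.5, 0.0]
width: 59.8
grip_force: 0.0
```

```bash
python3 - <<'E'
from h import *
im,d=save("wrist","w10"); P=wcloud(d)
go(420,-140,180,None)
ok=(P[...,0]>340)&(P[...,0]<600)&(P[...,1]>-270)&(P[...,1]<260)&(d>0)
m=(ok&(P[...,2]>50)&(P[...,2]<62)).astype(np.uint8)
k,l,s,c=cv2.connectedComponentsWithStats(m)
for i in range(1,k):
    if s[i,4]>40:
        q=P[l==i]; print(s[i,4],((q.min(0)+q.max(0))/2).round(1),(q.max(0)-q.min(0)).round(),cv2.minEnclosingCircle(q[:,:2].astype(np.float32)),im[l==i].mean(0).round())
cv2.imwrite("pics/w10c.png",cv2.resize(im[:,:,::-1],(800,500)))
E
```

```text
pose [ 424.3 -297.3  181.4] h 184.11 F [ 0.4 -0.2  0.9] w 59.8 t 18.38 tilt [ 0.004  0.003 -1.   ]
d units [-0.047  1.048  0.012] wz 0 min rows 4
1313 [ 406.7 -186.4   53.9] [42. 43.  8.] ((407.4632263183594, -186.56161499023438), 22.109952926635742) [206. 208. 205.]
1360 [461.9  40.8  56. ] [151. 110.  12.] ((461.3970947265625, 44.68327331542969), 88.74937438964844) [194. 195. 191.]
968 [ 427.2 -103.2   53.6] [43. 44.  7.] ((427.4770202636719, -103.01814270019531), 22.02742576599121) [203. 205. 202.]
45 [413.7  76.   56. ] [14. 37. 12.] ((414.39361572265625, 76.0094223022461), 19.289644241333008) [173. 176. 171.]
860 [ 480.  -202.    53.8] [36. 44.  7.] ((482.4469299316406, -202.04873657226562), 21.869293212890625) [206. 208. 206.]
738 [494.6 -68.4  53.8] [42. 44.  8.] ((494.44390869140625, -68.57008361816406), 22.479116439819336) [202. 205. 203.]
174 [ 593.2 -210.9   56.1] [13. 23. 12.] ((593.1296997070312, -211.0264892578125), 12.630910873413086) [116.  63.  41.]
```

View pics/w10c.png

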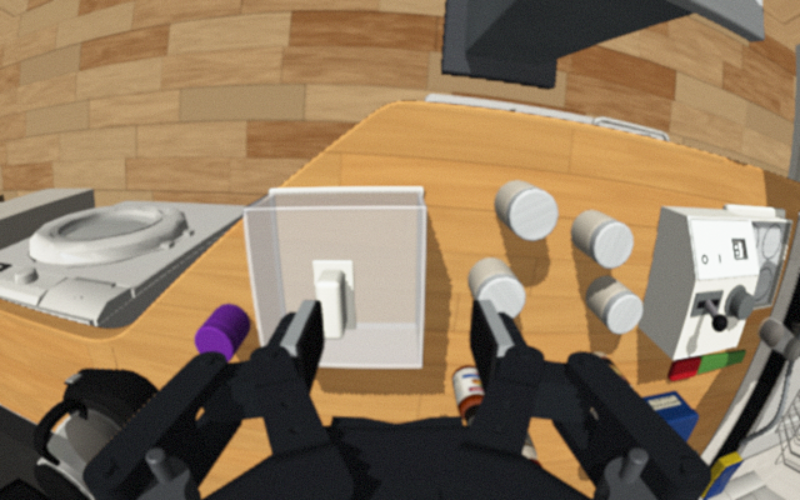

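The cover stands clear at about (473,-340). Pot C has been knocked to (494,-69); the others haven't moved. I'll turn the gripper to a diagonal and take pot D first.

servo_tool([
  {"dx":-0.019,"dy":0.215,"dz":0,"wx":0,"wy":0,"wz":0,"claw":0.75},
  {"dx":-0.019,"dy":0.215,"dz":0,"wx":0,"wy":0,"wz":0,"claw":0.75},
  {"dx":-0.019,"dy":0.215,"dz":0,"wx":0,"wy":0,"wz":0,"claw":0.75},
  {"dx":-0.019,"dy":0.215,"dz":0,"wx":0,"wy":0,"wz":0,"claw":0.75},
  {"dx":-0.019,"dy":0.215,"dz":0,"wx":0,"wy":0,"wz":0,"claw":0.75},
  {"dx":-0.019,"dy":0.215,"dz":0,"wx":0,"wy":0,"wz":0,"claw":0.75},
])

```text
time_s: 18.88
tool_pos: [428.5, -102.8, 181.0]
eef_rot: [-0.11, 3.138, 0.005]
force: [1.9, -0.2, 0.4]
width: 64.4
grip_force: 0.0
```

servo_tool([
  {"dx":0,"dy":0,"dz":0.1,"wx":0,"wy":0,"wz":-0.143,"claw":0.75},
  {"dx":0,"dy":0,"dz":0.1,"wx":0,"wy":0,"wz":-0.143,"claw":0.75},
  {"dx":0,"dy":0,"dz":0.1,"wx":0,"wy":0,"wz":-0.143,"claw":0.75},
  {"dx":0,"dy":0,"dz":0.1,"wx":0,"wy":0,"wz":-0.143,"claw":0.75},
  {"dx":0,"dy":0,"dz":0,"wx":0,"wy":0,"wz":-0.143,"claw":0.75},
  {"dx":0,"dy":0,"dz":0,"wx":0,"wy":0,"wz":-0.143,"claw":0.75},
  {"dx":0,"dy":0,"dz":0,"wx":0,"wy":0,"wz":-0.143,"claw":0.75},
  {"dx":0,"dy":0,"dz":0,"wx":0,"wy":0,"wz":0,"claw":0.75},
  {"dx":0,"dy":0,"dz":0,"wx":0,"wy":0,"wz":0,"claw":0.75},
])

```text
time_s: 19.63
tool_pos: [428.7, -103.9, 120.8]
eef_rot: [-1.299, 2.858, 0.004]
force: [0.4, 0.4, -0.5]
width: 63.7
grip_force: 0.0
```

```bash
cat >> h.py <<'E'
def pots(P,d,zlo=50,zhi=62,box=(340,620,-280,260)):
    m=((P[...,0]>box[0])&(P[...,0]<box[1])&(P[...,1]>box[2])&(P[...,1]<box[3])&(d>0)&(P[...,2]>zlo)&(P[...,2]<zhi)).astype(np.uint8)
    k,l,s,c=cv2.connectedComponentsWithStats(m)
    for i in range(1,k):
        if s[i,4]>60:
            q=P[l==i]; (cx,cy),r=cv2.minEnclosingCircle(q[:,:2].astype(np.float32)); 
            if 15<r<35: print("comp",s[i,4],round(cx,1),round(cy,1),"r",round(r,1),"z",q[:,2].max().round(1))
E
python3 - <<'E'
from h import *
im,d=save("wrist","w11"); P=wcloud(d)
go(427.5,-103,-3,229)
pots(P,d)
b=(P[...,2]>112)&(P[...,2]<131)&(P[...,0]>455)&(P[...,0]<485)&(P[...,1]>-25)&(P[...,1]<60); print("lever",P[b].mean(0) if b.any() else 0)
E
```

```text
pose [ 428.6 -103.9  120.8] h 228.88 F [-0.2  0.2  0.4] w 63.8 t 19.68 tilt [ 0.001  0.003 -1.   ]
d units [0.003 0.009 0.825] wz -0.003 min rows 3
comp 2516 405.9 -184.7 r 21.8 z 58.2
comp 2031 481.6 -200.5 r 22.2 z 57.8
comp 2254 426.0 -101.4 r 22.0 z 58.0
comp 443 600.8 -205.0 r 16.9 z 61.9
comp 1679 494.0 -67.6 r 21.9 z 57.5
lever 0
```

servo_tool([
  {"dx":0,"dy":0.014,"dz":0.2,"wx":0,"wy":0,"wz":0,"claw":0.75},
  {"dx":0,"dy":0,"dz":0.2,"wx":0,"wy":0,"wz":0,"claw":0.75},
  {"dx":0,"dy":0,"dz":0.2,"wx":0,"wy":0,"wz":0,"claw":0.75},
  {"dx":0,"dy":0,"dz":0.15,"wx":0,"wy":0,"wz":0,"claw":0.75},
  {"dx":0,"dy":0,"dz":0.075,"wx":0,"wy":0,"wz":0,"claw":0.75},
  {"dx":0,"dy":0,"dz":0,"wx":0,"wy":0,"wz":0,"claw":0.75},
  {"dx":0,"dy":0,"dz":0,"wx":0,"wy":0,"wz":0,"claw":0.3},
  {"dx":0,"dy":0,"dz":0,"wx":0,"wy":0,"wz":0,"claw":0.3},
  {"dx":0,"dy":0,"dz":0,"wx":0,"wy":0,"wz":0,"claw":0.3},
  {"dx":0,"dy":0,"dz":0,"wx":0,"wy":0,"wz":0,"claw":0.3},
  {"dx":0,"dy":0,"dz":0,"wx":0,"wy":0,"wz":0,"claw":0.3},
], squeeze=40)

```text
time_s: 20.6
tool_pos: [428.5, -102.0, -1.0]
eef_rot: [-1.303, 2.852, 0.001]
force: [0.2, 1.2, 6.6]
width: 43.3
grip_force: 41.3
```

servo_tool([
  {"dx":0,"dy":0,"dz":-0.1,"wx":0,"wy":0,"wz":0,"claw":0.3},
  {"dx":0,"dy":0,"dz":-0.2,"wx":0,"wy":0,"wz":0,"claw":0.3},
  {"dx":0,"dy":0,"dz":-0.2,"wx":0,"wy":0,"wz":0,"claw":0.3},
  {"dx":0,"dy":0,"dz":-0.2,"wx":0,"wy":0,"wz":0,"claw":0.3},
  {"dx":0,"dy":0,"dz":-0.2,"wx":0,"wy":0,"wz":0,"claw":0.3},
  {"dx":0,"dy":0,"dz":-0.15,"wx":0,"wy":0,"wz":0,"claw":0.3},
  {"dx":0,"dy":0,"dz":0,"wx":0,"wy":0,"wz":0,"claw":0.3},
])

```text
time_s: 21.18
tool_pos: [428.8, -102.9, 160.3]
eef_rot: [-1.3, 2.849, -0.002]
force: [0.4, -0.2, -0.4]
width: 43.0
grip_force: 41.1
```

```bash
python3 - <<'E'
from h import *
go(471.2,203.9,160,229)
E
```

```text
pose [ 428.8 -102.9  160.3] h 229.07 F [ 0.4 -0.2 -0.4] w 43.0 t 21.18 tilt [ 0.01   0.003 -1.   ]
d units [-1.73   1.127  0.011] wz 0.002 min rows 8
```

servo_tool([
  {"dx":-0.09,"dy":0.058,"dz":0,"wx":0,"wy":0,"wz":0,"claw":0.3},
  {"dx":-0.18,"dy":0.117,"dz":0,"wx":0,"wy":0,"wz":0,"claw":0.3},
  {"dx":-0.2,"dy":0.13,"dz":0,"wx":0,"wy":0,"wz":0,"claw":0.3},
  {"dx":-0.2,"dy":0.13,"dz":0,"wx":0,"wy":0,"wz":0,"claw":0.3},
  {"dx":-0.2,"dy":0.13,"dz":0,"wx":0,"wy":0,"wz":0,"claw":0.3},
  {"dx":-0.2,"dy":0.13,"dz":0,"wx":0,"wy":0,"wz":0,"claw":0.3},
  {"dx":-0.2,"dy":0.13,"dz":0,"wx":0,"wy":0,"wz":0,"claw":0.3},
  {"dx":-0.2,"dy":0.13,"dz":0,"wx":0,"wy":0,"wz":0,"claw":0.3},
  {"dx":-0.18,"dy":0.117,"dz":0,"wx":0,"wy":0,"wz":0,"claw":0.3},
  {"dx":-0.08,"dy":0.055,"dz":0,"wx":0,"wy":0,"wz":0,"claw":0.3},
  {"dx":0,"dy":0,"dz":0,"wx":0,"wy":0,"wz":0,"claw":0.3},
])

```text
time_s: 22.1
tool_pos: [468.4, 206.7, 154.1]
eef_rot: [-1.309, 2.856, 0.004]
force: [-0.4, -0.4, -1.2]
width: 42.8
grip_force: 41.0
```

servo_tool([
  {"dx":0,"dy":0,"dz":0.2,"wx":0,"wy":0,"wz":0,"claw":0.3},
  {"dx":0,"dy":0,"dz":0.2,"wx":0,"wy":0,"wz":0,"claw":0.3},
  {"dx":0,"dy":0,"dz":0.2,"wx":0,"wy":0,"wz":0,"claw":0.3},
  {"dx":0,"dy":0,"dz":0.15,"wx":0,"wy":0,"wz":0,"claw":0.3},
  {"dx":0,"dy":0,"dz":0,"wx":0,"wy":0,"wz":0,"claw":0.3},
])

```text
time_s: 22.52
tool_pos: [465.9, 202.0, 37.1]
eef_rot: [1.3, -2.852, -0.002]
force: [-0.5, -0.8, -1.6]
width: 43.5
grip_force: 41.0
```

```bash
python3 - <<'E'
from h import *
go(471.2,203.9,24,229)
E
```

```text
pose [465.9 202.   37.1] h 229.01 F [-0.5 -0.8 -1.6] w 43.5 t 22.52 tilt [-0.007 -0.002 -1.   ]
d units [-0.033 -0.019  0.087] wz 0.0 min rows 1
```

servo_tool([
  {"dx":0,"dy":0,"dz":0,"wx":0,"wy":0,"wz":0,"claw":0.3},
  {"dx":0,"dy":0,"dz":0,"wx":0,"wy":0,"wz":0,"claw":0.3},
  {"dx":0,"dy":0,"dz":0,"wx":0,"wy":0,"wz":0,"claw":0.3},
])

```text
time_s: 22.77
tool_pos: [470.3, 205.2, 45.4]
eef_rot: [-1.302, 2.852, 0.005]
force: [-0.3, -0.4, -0.6]
width: 43.2
grip_force: 41.0
```

```bash
python3 - <<'E'
from h import *
go(471.2,203.9,22,229)
E
```

```text
pose [470.3 205.2  45.4] h 229.08 F [-0.3 -0.4 -0.6] w 43.2 t 22.77 tilt [ 0.004  0.005 -1.   ]
d units [ 0.003 -0.01   0.156] wz 0.002 min rows 1
```

servo_tool([
  {"dx":0,"dy":-0.008,"dz":0.08,"wx":0,"wy":0,"wz":0,"claw":0.3},
  {"dx":0,"dy":0,"dz":0.05,"wx":0,"wy":0,"wz":0,"claw":0.3},
  {"dx":0,"dy":0,"dz":0.025,"wx":0,"wy":0,"wz":0,"claw":0.3},
  {"dx":0,"dy":0,"dz":0,"wx":0,"wy":0,"wz":0,"claw":0.3},
  {"dx":0,"dy":0,"dz":0,"wx":0,"wy":0,"wz":0,"claw":0.3},
  {"dx":0,"dy":0,"dz":0,"wx":0,"wy":0,"wz":0,"claw":0.3},
])

```text
time_s: 23.27
tool_pos: [470.9, 204.3, 22.5]
eef_rot: [-1.304, 2.853, 0.003]
force: [-8.3, -1.4, 15.5]
width: 43.2
grip_force: 43.0
```

servo_tool([
  {"dx":0,"dy":0,"dz":0,"wx":0,"wy":0,"wz":0,"claw":0.65},
  {"dx":0,"dy":0,"dz":0,"wx":0,"wy":0,"wz":0,"claw":0.65},
  {"dx":0,"dy":0,"dz":0,"wx":0,"wy":0,"wz":0,"claw":0.65},
  {"dx":0,"dy":0,"dz":0,"wx":0,"wy":0,"wz":0,"claw":0.65},
  {"dx":0,"dy":0,"dz":-0.1,"wx":0,"wy":0,"wz":0,"claw":0.65},
  {"dx":0,"dy":0,"dz":-0.2,"wx":0,"wy":0,"wz":0,"claw":0.65},
  {"dx":0,"dy":0,"dz":-0.2,"wx":0,"wy":0,"wz":0,"claw":0.65},
  {"dx":0,"dy":0,"dz":-0.2,"wx":0,"wy":0,"wz":0,"claw":0.65},
  {"dx":0,"dy":0,"dz":-0.2,"wx":0,"wy":0,"wz":0,"claw":0.65},
  {"dx":0,"dy":0,"dz":0,"wx":0,"wy":0,"wz":0,"claw":0.75},
  {"dx":0,"dy":0,"dz":0,"wx":0,"wy":0,"wz":0,"claw":0.75},
])

```text
time_s: 24.18
tool_pos: [470.6, 204.1, 156.4]
eef_rot: [-1.303, 2.853, 0.005]
force: [-0.0, 0.5, -0.4]
width: 64.1
grip_force: 0.0
```

```bash
python3 - <<'E'
from h import *
im,d=save("wrist","w12"); P=wcloud(d)
go(494.4,-68.2,150,229)
pots(P,d,74,86,(380,520,110,260))
b=(P[...,2]>112)&(P[...,2]<131)&(P[...,0]>455)&(P[...,0]<485)&(P[...,1]>-25)&(P[...,1]<60); print("lever",P[b].mean(0) if b.any() else 0)
E
```

```text
pose [469.8 203.7 154.5] h 229.08 F [ 0.6  0.9 -0.9] w 64.1 t 24.23 tilt [ 0.001  0.004 -1.   ]
d units [ 1.263 -1.311  0.023] wz 0.002 min rows 7
comp 2045 469.1 203.5 r 21.8 z 80.0
lever [469.45837847   3.03120079 123.0863956 ]
```

servo_tool([
  {"dx":0.08,"dy":-0.083,"dz":0,"wx":0,"wy":0,"wz":0,"claw":0.75},
  {"dx":0.16,"dy":-0.166,"dz":0,"wx":0,"wy":0,"wz":0,"claw":0.75},
  {"dx":0.18,"dy":-0.187,"dz":0,"wx":0,"wy":0,"wz":0,"claw":0.75},
  {"dx":0.18,"dy":-0.187,"dz":0,"wx":0,"wy":0,"wz":0,"claw":0.75},
  {"dx":0.18,"dy":-0.187,"dz":0,"wx":0,"wy":0,"wz":0,"claw":0.75},
  {"dx":0.18,"dy":-0.187,"dz":0,"wx":0,"wy":0,"wz":0,"claw":0.75},
  {"dx":0.18,"dy":-0.187,"dz":0,"wx":0,"wy":0,"wz":0,"claw":0.75},
  {"dx":0.08,"dy":-0.083,"dz":0,"wx":0,"wy":0,"wz":0,"claw":0.75},
  {"dx":0.043,"dy":-0.044,"dz":0,"wx":0,"wy":0,"wz":0,"claw":0.75},
  {"dx":0,"dy":0,"dz":0.1,"wx":0,"wy":0,"wz":0,"claw":0.75},
  {"dx":0,"dy":0,"dz":0.1,"wx":0,"wy":0,"wz":0,"claw":0.75},
  {"dx":0,"dy":0,"dz":0.1,"wx":0,"wy":0,"wz":0,"claw":0.75},
])

```text
time_s: 25.23
tool_pos: [493.9, -68.1, 106.8]
eef_rot: [-1.304, 2.857, 0.005]
force: [0.7, 0.1, 0.2]
width: 63.9
grip_force: 0.0
```

servo_tool([
  {"dx":0,"dy":0,"dz":0,"wx":0,"wy":0,"wz":0,"claw":0.75},
  {"dx":0,"dy":0,"dz":0,"wx":0,"wy":0,"wz":0,"claw":0.75},
  {"dx":0,"dy":0,"dz":0,"wx":0,"wy":0,"wz":0,"claw":0.75},
])

```text
time_s: 25.48
tool_pos: [494.6, -68.1, 109.3]
eef_rot: [-1.305, 2.855, 0.003]
force: [-0.6, 1.4, 0.6]
width: 63.7
grip_force: 0.0
```

```bash
python3 - <<'E'
from h import *
im,d=save("wrist","w13"); P=wcloud(d)
go(494.4,-68.2,-3,229)
pots(P,d)
E
```

```text
pose [494.9 -68.1 109.7] h 229.12 F [-0.1 -1.1 -0.2] w 64.2 t 25.53 tilt [ 0.002  0.003 -1.   ]
d units [0.006 0.002 0.752] wz 0.003 min rows 3
comp 592 507.8 -267.0 r 31.0 z 62.0
comp 1705 406.9 -183.9 r 21.5 z 58.8
comp 2485 482.0 -200.8 r 22.1 z 58.3
comp 577 601.5 -204.2 r 16.9 z 62.0
comp 2459 494.5 -67.2 r 21.8 z 58.5
comp 436 507.9 -2.9 r 28.5 z 62.0
```

servo_tool([
  {"dx":0,"dy":0,"dz":0.2,"wx":0,"wy":0,"wz":0,"claw":0.75},
  {"dx":0,"dy":0,"dz":0.2,"wx":0,"wy":0,"wz":0,"claw":0.75},
  {"dx":0,"dy":0,"dz":0.2,"wx":0,"wy":0,"wz":0,"claw":0.75},
  {"dx":0,"dy":0,"dz":0.1,"wx":0,"wy":0,"wz":0,"claw":0.75},
  {"dx":0,"dy":0,"dz":0.05,"wx":0,"wy":0,"wz":0,"claw":0.75},
  {"dx":0,"dy":0,"dz":0,"wx":0,"wy":0,"wz":0,"claw":0.75},
  {"dx":0,"dy":0,"dz":0,"wx":0,"wy":0,"wz":0,"claw":0.3},
  {"dx":0,"dy":0,"dz":0,"wx":0,"wy":0,"wz":0,"claw":0.3},
  {"dx":0,"dy":0,"dz":0,"wx":0,"wy":0,"wz":0,"claw":0.3},
  {"dx":0,"dy":0,"dz":0,"wx":0,"wy":0,"wz":0,"claw":0.3},
  {"dx":0,"dy":0,"dz":0,"wx":0,"wy":0,"wz":0,"claw":0.3},
])

```text
time_s: 26.45
tool_pos: [496.2, -67.8, -1.4]
eef_rot: [-1.303, 2.852, 0.001]
force: [-0.5, 0.7, 5.9]
width: 42.7
grip_force: 41.5
```

servo_tool([
  {"dx":0,"dy":0,"dz":-0.1,"wx":0,"wy":0,"wz":0,"claw":0.3},
  {"dx":0,"dy":0,"dz":-0.2,"wx":0,"wy":0,"wz":0,"claw":0.3},
  {"dx":0,"dy":0,"dz":-0.2,"wx":0,"wy":0,"wz":0,"claw":0.3},
  {"dx":0,"dy":0,"dz":-0.2,"wx":0,"wy":0,"wz":0,"claw":0.3},
  {"dx":0,"dy":0,"dz":-0.2,"wx":0,"wy":0,"wz":0,"claw":0.3},
  {"dx":0,"dy":0,"dz":-0.18,"wx":0,"wy":0,"wz":0,"claw":0.3},
  {"dx":0,"dy":0,"dz":0,"wx":0,"wy":0,"wz":0,"claw":0.3},
])

```text
time_s: 27.03
tool_pos: [496.8, -68.8, 165.3]
eef_rot: [-1.3, 2.847, -0.003]
force: [0.8, -0.9, -0.0]
width: 42.6
grip_force: 41.2
```

servo_tool([
  {"dx":-0.055,"dy":0.09,"dz":0,"wx":0,"wy":0,"wz":0,"claw":0.3},
  {"dx":-0.1,"dy":0.165,"dz":0,"wx":0,"wy":0,"wz":0,"claw":0.3},
  {"dx":-0.12,"dy":0.2,"dz":0,"wx":0,"wy":0,"wz":0,"claw":0.3},
  {"dx":-0.12,"dy":0.2,"dz":0,"wx":0,"wy":0,"wz":0,"claw":0.3},
  {"dx":-0.12,"dy":0.2,"dz":0,"wx":0,"wy":0,"wz":0,"claw":0.3},
  {"dx":-0.12,"dy":0.2,"dz":0,"wx":0,"wy":0,"wz":0,"claw":0.3},
  {"dx":-0.12,"dy":0.2,"dz":0,"wx":0,"wy":0,"wz":0,"claw":0.3},
  {"dx":-0.12,"dy":0.19,"dz":0,"wx":0,"wy":0,"wz":0,"claw":0.3},
  {"dx":-0.07,"dy":0.115,"dz":0,"wx":0,"wy":0,"wz":0,"claw":0.3},
  {"dx":-0.03,"dy":0.04,"dz":0,"wx":0,"wy":0,"wz":0,"claw":0.3},
  {"dx":0,"dy":0,"dz":0.15,"wx":0,"wy":0,"wz":0,"claw":0.3},
  {"dx":0,"dy":0,"dz":0.15,"wx":0,"wy":0,"wz":0,"claw":0.3},
])

```text
time_s: 28.03
tool_pos: [409.2, 200.3, 114.6]
eef_rot: [-1.305, 2.852, 0.006]
force: [-0.1, -0.2, -1.8]
width: 43.0
grip_force: 41.2
```

servo_tool([
  {"dx":0,"dy":0,"dz":0.15,"wx":0,"wy":0,"wz":0,"claw":0.3},
  {"dx":0,"dy":0,"dz":0.15,"wx":0,"wy":0,"wz":0,"claw":0.3},
  {"dx":0,"dy":0,"dz":0,"wx":0,"wy":0,"wz":0,"claw":0.3},
  {"dx":0,"dy":0,"dz":0,"wx":0,"wy":0,"wz":0,"claw":0.3},
  {"dx":0,"dy":0,"dz":0,"wx":0,"wy":0,"wz":0,"claw":0.3},
  {"dx":0,"dy":0,"dz":0,"wx":0,"wy":0,"wz":0,"claw":0.3},
])

```text
time_s: 28.53
tool_pos: [409.8, 200.0, 71.1]
eef_rot: [-1.302, 2.853, 0.005]
force: [-0.2, -0.0, -1.2]
width: 42.9
grip_force: 41.2
```

```bash
python3 - <<'E'
from h import *
go(409.3,199.6,23,229)
E
```

```text
pose [409.8 200.   71.1] h 229.08 F [-0.2 -0.  -1.2] w 42.9 t 28.53 tilt [ 0.004  0.005 -1.   ]
d units [0.006 0.001 0.321] wz 0.002 min rows 2
```

servo_tool([
  {"dx":0,"dy":0,"dz":0.15,"wx":0,"wy":0,"wz":0,"claw":0.3},
  {"dx":0,"dy":0,"dz":0.1,"wx":0,"wy":0,"wz":0,"claw":0.3},
  {"dx":0,"dy":0,"dz":0.045,"wx":0,"wy":0,"wz":0,"claw":0.3},
  {"dx":0,"dy":0,"dz":0.022,"wx":0,"wy":0,"wz":0,"claw":0.3},
  {"dx":0,"dy":0,"dz":0,"wx":0,"wy":0,"wz":0,"claw":0.3},
  {"dx":0,"dy":0,"dz":0,"wx":0,"wy":0,"wz":0,"claw":0.3},
  {"dx":0,"dy":0,"dz":0,"wx":0,"wy":0,"wz":0,"claw":0.3},
])

```text
time_s: 29.12
tool_pos: [409.5, 200.1, 22.7]
eef_rot: [-1.303, 2.854, 0.005]
force: [0.0, 0.8, 1.3]
width: 42.9
grip_force: 41.5
```

servo_tool([
  {"dx":0,"dy":0,"dz":0,"wx":0,"wy":0,"wz":0,"claw":0.65},
  {"dx":0,"dy":0,"dz":0,"wx":0,"wy":0,"wz":0,"claw":0.65},
  {"dx":0,"dy":0,"dz":0,"wx":0,"wy":0,"wz":0,"claw":0.65},
  {"dx":0,"dy":0,"dz":0,"wx":0,"wy":0,"wz":0,"claw":0.65},
  {"dx":0,"dy":0,"dz":-0.1,"wx":0,"wy":0,"wz":0,"claw":0.65},
  {"dx":0,"dy":0,"dz":-0.2,"wx":0,"wy":0,"wz":0,"claw":0.65},
  {"dx":0,"dy":0,"dz":-0.2,"wx":0,"wy":0,"wz":0,"claw":0.65},
  {"dx":0,"dy":0,"dz":-0.2,"wx":0,"wy":0,"wz":0,"claw":0.65},
  {"dx":0,"dy":0,"dz":-0.2,"wx":0,"wy":0,"wz":0,"claw":0.65},
  {"dx":0,"dy":0,"dz":0,"wx":0,"wy":0,"wz":0,"claw":0.75},
  {"dx":0,"dy":0,"dz":0,"wx":0,"wy":0,"wz":0,"claw":0.75},
])

```text
time_s: 30.03
tool_pos: [409.5, 199.9, 158.6]
eef_rot: [-1.302, 2.852, 0.006]
force: [-0.5, -0.0, -0.8]
width: 64.1
grip_force: 0.0
```

```bash
python3 - <<'E'
from h import *
im,d=save("wrist","w14"); P=wcloud(d)
go(406.8,-185,150,229)
pots(P,d,74,86,(370,520,110,260))
E
```

```text
pose [408.8 199.5 156.7] h 229.09 F [ 1.2 -0.2  0.2] w 64.2 t 30.08 tilt [ 0.001  0.004 -1.   ]
d units [ 1.946 -1.669  0.034] wz 0.002 min rows 10
comp 2031 407.7 199.3 r 22.1 z 80.4
comp 1588 468.9 203.3 r 21.8 z 79.7
```

servo_tool([
  {"dx":0.098,"dy":-0.084,"dz":0,"wx":0,"wy":0,"wz":0,"claw":0.75},
  {"dx":0.175,"dy":-0.15,"dz":0,"wx":0,"wy":0,"wz":0,"claw":0.75},
  {"dx":0.175,"dy":-0.15,"dz":0,"wx":0,"wy":0,"wz":0,"claw":0.75},
  {"dx":0.175,"dy":-0.15,"dz":0,"wx":0,"wy":0,"wz":0,"claw":0.75},
  {"dx":0.175,"dy":-0.15,"dz":0,"wx":0,"wy":0,"wz":0,"claw":0.75},
  {"dx":0.175,"dy":-0.15,"dz":0,"wx":0,"wy":0,"wz":0,"claw":0.75},
  {"dx":0.175,"dy":-0.15,"dz":0,"wx":0,"wy":0,"wz":0,"claw":0.75},
  {"dx":0.175,"dy":-0.15,"dz":0,"wx":0,"wy":0,"wz":0,"claw":0.75},
  {"dx":0.175,"dy":-0.15,"dz":0,"wx":0,"wy":0,"wz":0,"claw":0.75},
  {"dx":0.175,"dy":-0.15,"dz":0,"wx":0,"wy":0,"wz":0,"claw":0.75},
  {"dx":0.175,"dy":-0.15,"dz":0,"wx":0,"wy":0,"wz":0,"claw":0.75},
  {"dx":0.098,"dy":-0.085,"dz":0,"wx":0,"wy":0,"wz":0,"claw":0.75},
])

```text
time_s: 31.08
tool_pos: [405.5, -188.0, 153.7]
eef_rot: [1.302, -2.859, -0.005]
force: [-0.5, 0.4, -0.4]
width: 64.0
grip_force: 0.0
```

servo_tool([
  {"dx":0,"dy":0,"dz":0.15,"wx":0,"wy":0,"wz":0,"claw":0.75},
  {"dx":0,"dy":0,"dz":0.15,"wx":0,"wy":0,"wz":0,"claw":0.75},
  {"dx":0,"dy":0,"dz":0,"wx":0,"wy":0,"wz":0,"claw":0.75},
  {"dx":0,"dy":0,"dz":0,"wx":0,"wy":0,"wz":0,"claw":0.75},
  {"dx":0,"dy":0,"dz":0,"wx":0,"wy":0,"wz":0,"claw":0.75},
  {"dx":0,"dy":0,"dz":0,"wx":0,"wy":0,"wz":0,"claw":0.75},
])

```text
time_s: 31.58
tool_pos: [407.5, -185.1, 111.8]
eef_rot: [-1.304, 2.854, 0.002]
force: [-0.8, -0.0, 0.6]
width: 63.6
grip_force: 0.0
```

```bash
python3 - <<'E'
from h import *
im,d=save("wrist","w15"); P=wcloud(d)
go(406.8,-185,-3,229)
pots(P,d)
E
```

```text
pose [ 407.6 -185.1  111.7] h 229.13 F [-0.9 -0.3 -0.2] w 64.1 t 31.63 tilt [ 0.003  0.003 -1.   ]
d units [0.006 0.005 0.765] wz 0.003 min rows 3
comp 2415 406.0 -184.9 r 21.8 z 57.7
comp 1239 481.7 -201.0 r 21.7 z 57.5
comp 114 408.2 17.3 r 23.2 z 62.0
```

servo_tool([
  {"dx":0,"dy":0,"dz":0.2,"wx":0,"wy":0,"wz":0,"claw":0.75},
  {"dx":0,"dy":0,"dz":0.2,"wx":0,"wy":0,"wz":0,"claw":0.75},
  {"dx":0,"dy":0,"dz":0.2,"wx":0,"wy":0,"wz":0,"claw":0.75},
  {"dx":0,"dy":0,"dz":0.1,"wx":0,"wy":0,"wz":0,"claw":0.75},
  {"dx":0,"dy":0,"dz":0.065,"wx":0,"wy":0,"wz":0,"claw":0.75},
  {"dx":0,"dy":0,"dz":0,"wx":0,"wy":0,"wz":0,"claw":0.75},
  {"dx":0,"dy":0,"dz":0,"wx":0,"wy":0,"wz":0,"claw":0.3},
  {"dx":0,"dy":0,"dz":0,"wx":0,"wy":0,"wz":0,"claw":0.3},
  {"dx":0,"dy":0,"dz":0,"wx":0,"wy":0,"wz":0,"claw":0.3},
  {"dx":0,"dy":0,"dz":0,"wx":0,"wy":0,"wz":0,"claw":0.3},
  {"dx":0,"dy":0,"dz":0,"wx":0,"wy":0,"wz":0,"claw":0.3},
])

```text
time_s: 32.55
tool_pos: [408.5, -185.0, -2.3]
eef_rot: [-1.303, 2.853, 0.0]
force: [0.8, 1.0, 7.6]
width: 43.1
grip_force: 41.4
```

servo_tool([
  {"dx":0,"dy":0,"dz":-0.1,"wx":0,"wy":0,"wz":0,"claw":0.3},
  {"dx":0,"dy":0,"dz":-0.2,"wx":0,"wy":0,"wz":0,"claw":0.3},
  {"dx":0,"dy":0,"dz":-0.2,"wx":0,"wy":0,"wz":0,"claw":0.3},
  {"dx":0,"dy":0,"dz":-0.2,"wx":0,"wy":0,"wz":0,"claw":0.3},
  {"dx":0,"dy":0,"dz":-0.2,"wx":0,"wy":0,"wz":0,"claw":0.3},
  {"dx":0,"dy":0,"dz":-0.2,"wx":0,"wy":0,"wz":0,"claw":0.3},
  {"dx":0,"dy":0,"dz":0,"wx":0,"wy":0,"wz":0,"claw":0.3},
])

```text
time_s: 33.13
tool_pos: [409.1, -186.4, 167.6]
eef_rot: [-1.301, 2.849, -0.006]
force: [1.1, -0.4, -1.0]
width: 42.9
grip_force: 41.2
```

servo_tool([
  {"dx":-0.0975,"dy":0.0545,"dz":0,"wx":0,"wy":0,"wz":0,"claw":0.3},
  {"dx":-0.175,"dy":0.0976,"dz":0,"wx":0,"wy":0,"wz":0,"claw":0.3},
  {"dx":-0.175,"dy":0.0976,"dz":0,"wx":0,"wy":0,"wz":0,"claw":0.3},
  {"dx":-0.175,"dy":0.0976,"dz":0,"wx":0,"wy":0,"wz":0,"claw":0.3},
  {"dx":-0.175,"dy":0.0976,"dz":0,"wx":0,"wy":0,"wz":0,"claw":0.3},
  {"dx":-0.175,"dy":0.0976,"dz":0,"wx":0,"wy":0,"wz":0,"claw":0.3},
  {"dx":-0.175,"dy":0.0976,"dz":0,"wx":0,"wy":0,"wz":0,"claw":0.3},
  {"dx":-0.175,"dy":0.0976,"dz":0,"wx":0,"wy":0,"wz":0,"claw":0.3},
  {"dx":-0.175,"dy":0.0976,"dz":0,"wx":0,"wy":0,"wz":0,"claw":0.3},
  {"dx":-0.175,"dy":0.0976,"dz":0,"wx":0,"wy":0,"wz":0,"claw":0.3},
  {"dx":-0.175,"dy":0.0976,"dz":0,"wx":0,"wy":0,"wz":0,"claw":0.3},
  {"dx":-0.0975,"dy":0.0545,"dz":0,"wx":0,"wy":0,"wz":0,"claw":0.3},
])

```text
time_s: 34.13
tool_pos: [474.8, 144.3, 161.1]
eef_rot: [-1.306, 2.855, 0.005]
force: [-0.6, -0.8, -1.3]
width: 43.3
grip_force: 41.2
```

servo_tool([
  {"dx":0,"dy":0,"dz":0.1,"wx":0,"wy":0,"wz":0,"claw":0.3},
  {"dx":0,"dy":0,"dz":0.15,"wx":0,"wy":0,"wz":0,"claw":0.3},
  {"dx":0,"dy":0,"dz":0.1,"wx":0,"wy":0,"wz":0,"claw":0.3},
  {"dx":0,"dy":0,"dz":0,"wx":0,"wy":0,"wz":0,"claw":0.3},
  {"dx":0,"dy":0,"dz":0,"wx":0,"wy":0,"wz":0,"claw":0.3},
  {"dx":0,"dy":0,"dz":0,"wx":0,"wy":0,"wz":0,"claw":0.3},
  {"dx":0,"dy":0,"dz":0,"wx":0,"wy":0,"wz":0,"claw":0.3},
])

```text
time_s: 34.72
tool_pos: [475.7, 142.0, 110.9]
eef_rot: [-1.303, 2.854, 0.004]
force: [-1.1, 0.3, -1.6]
width: 42.9
grip_force: 41.2
```

```bash
python3 - <<'E'
from h import *
go(475.5,142,23.5,229)
E
```

```text
pose [475.7 142.  110.9] h 229.07 F [-1.1  0.3 -1.6] w 42.9 t 34.72 tilt [ 0.003  0.004 -1.   ]
d units [0.004 0.001 0.582] wz 0.002 min rows 3
```

servo_tool([
  {"dx":0,"dy":0,"dz":0.15,"wx":0,"wy":0,"wz":0,"claw":0.3},
  {"dx":0,"dy":0,"dz":0.15,"wx":0,"wy":0,"wz":0,"claw":0.3},
  {"dx":0,"dy":0,"dz":0.15,"wx":0,"wy":0,"wz":0,"claw":0.3},
  {"dx":0,"dy":0,"dz":0.08,"wx":0,"wy":0,"wz":0,"claw":0.3},
  {"dx":0,"dy":0,"dz":0.03,"wx":0,"wy":0,"wz":0,"claw":0.3},
  {"dx":0,"dy":0,"dz":0.024,"wx":0,"wy":0,"wz":0,"claw":0.3},
  {"dx":0,"dy":0,"dz":0,"wx":0,"wy":0,"wz":0,"claw":0.3},
  {"dx":0,"dy":0,"dz":0,"wx":0,"wy":0,"wz":0,"claw":0.3},
  {"dx":0,"dy":0,"dz":0,"wx":0,"wy":0,"wz":0,"claw":0.3},
])

```text
time_s: 35.47
tool_pos: [475.8, 142.6, 23.0]
eef_rot: [-1.303, 2.854, 0.004]
force: [0.3, 0.0, -0.7]
width: 43.0
grip_force: 41.2
```

servo_tool([
  {"dx":0,"dy":0,"dz":0,"wx":0,"wy":0,"wz":0,"claw":0.65},
  {"dx":0,"dy":0,"dz":0,"wx":0,"wy":0,"wz":0,"claw":0.65},
  {"dx":0,"dy":0,"dz":0,"wx":0,"wy":0,"wz":0,"claw":0.65},
  {"dx":0,"dy":0,"dz":0,"wx":0,"wy":0,"wz":0,"claw":0.65},
  {"dx":0,"dy":0,"dz":-0.1,"wx":0,"wy":0,"wz":0,"claw":0.65},
  {"dx":0,"dy":0,"dz":-0.2,"wx":0,"wy":0,"wz":0,"claw":0.65},
  {"dx":0,"dy":0,"dz":-0.2,"wx":0,"wy":0,"wz":0,"claw":0.65},
  {"dx":0,"dy":0,"dz":-0.2,"wx":0,"wy":0,"wz":0,"claw":0.65},
  {"dx":0,"dy":0,"dz":-0.2,"wx":0,"wy":0,"wz":0,"claw":0.65},
  {"dx":0,"dy":0,"dz":0,"wx":0,"wy":0,"wz":0,"claw":0.75},
  {"dx":0,"dy":0,"dz":0,"wx":0,"wy":0,"wz":0,"claw":0.75},
])

```text
time_s: 36.38
tool_pos: [475.8, 142.3, 158.8]
eef_rot: [-1.302, 2.852, 0.005]
force: [-0.3, 0.4, -1.2]
width: 64.0
grip_force: 0.0
```

```bash
python3 - <<'E'
from h import *
im,d=save("wrist","w16"); P=wcloud(d)
go(482.8,-200.8,150,229)
pots(P,d,74,86,(370,520,110,260))
E
```

```text
pose [475.  142.  156.9] h 229.09 F [-0.7  0.1 -0.4] w 63.9 t 36.43 tilt [ 0.002  0.004 -1.   ]
d units [ 1.693 -1.536  0.036] wz 0.002 min rows 9
comp 2015 472.8 141.2 r 21.8 z 79.8
comp 1765 407.5 199.6 r 21.9 z 79.9
comp 1578 469.0 203.3 r 21.9 z 80.3
```

servo_tool([
  {"dx":0.098,"dy":-0.088,"dz":0,"wx":0,"wy":0,"wz":0,"claw":0.75},
  {"dx":0.15,"dy":-0.1357,"dz":0,"wx":0,"wy":0,"wz":0,"claw":0.75},
  {"dx":0.15,"dy":-0.1357,"dz":0,"wx":0,"wy":0,"wz":0,"claw":0.75},
  {"dx":0.15,"dy":-0.1357,"dz":0,"wx":0,"wy":0,"wz":0,"claw":0.75},
  {"dx":0.15,"dy":-0.1357,"dz":0,"wx":0,"wy":0,"wz":0,"claw":0.75},
  {"dx":0.15,"dy":-0.1357,"dz":0,"wx":0,"wy":0,"wz":0,"claw":0.75},
  {"dx":0.15,"dy":-0.1357,"dz":0,"wx":0,"wy":0,"wz":0,"claw":0.75},
  {"dx":0.15,"dy":-0.1357,"dz":0,"wx":0,"wy":0,"wz":0,"claw":0.75},
  {"dx":0.15,"dy":-0.1357,"dz":0,"wx":0,"wy":0,"wz":0,"claw":0.75},
  {"dx":0.15,"dy":-0.1357,"dz":0,"wx":0,"wy":0,"wz":0,"claw":0.75},
  {"dx":0.15,"dy":-0.1357,"dz":0,"wx":0,"wy":0,"wz":0,"claw":0.75},
  {"dx":0.1,"dy":-0.088,"dz":0,"wx":0,"wy":0,"wz":0,"claw":0.75},
])

```text
time_s: 37.43
tool_pos: [480.8, -203.5, 153.7]
eef_rot: [1.303, -2.859, -0.006]
force: [-0.2, 0.4, -0.6]
width: 64.3
grip_force: 0.0
```

servo_tool([
  {"dx":0,"dy":0,"dz":0.15,"wx":0,"wy":0,"wz":0,"claw":0.75},
  {"dx":0,"dy":0,"dz":0.15,"wx":0,"wy":0,"wz":0,"claw":0.75},
  {"dx":0,"dy":0,"dz":0,"wx":0,"wy":0,"wz":0,"claw":0.75},
  {"dx":0,"dy":0,"dz":0,"wx":0,"wy":0,"wz":0,"claw":0.75},
  {"dx":0,"dy":0,"dz":0,"wx":0,"wy":0,"wz":0,"claw":0.75},
  {"dx":0,"dy":0,"dz":0,"wx":0,"wy":0,"wz":0,"claw":0.75},
])

```text
time_s: 37.93
tool_pos: [482.6, -201.2, 112.0]
eef_rot: [-1.304, 2.854, 0.001]
force: [0.3, -0.3, 0.2]
width: 63.9
grip_force: 0.0
```

```bash
python3 - <<'E'
from h import *
im,d=save("wrist","w17"); P=wcloud(d)
go(482.8,-200.8,-3,229)
pots(P,d)
E
```

```text
pose [ 482.7 -201.1  112. ] h 229.12 F [ 0.7 -0.2  0.5] w 64.0 t 37.98 tilt [ 0.003  0.003 -1.   ]
d units [0.001 0.001 0.767] wz 0.003 min rows 3
comp 106 459.0 -270.9 r 31.1 z 61.9
comp 2390 482.0 -200.7 r 21.7 z 57.6
```

servo_tool([
  {"dx":0,"dy":0,"dz":0.2,"wx":0,"wy":0,"wz":0,"claw":0.75},
  {"dx":0,"dy":0,"dz":0.2,"wx":0,"wy":0,"wz":0,"claw":0.75},
  {"dx":0,"dy":0,"dz":0.2,"wx":0,"wy":0,"wz":0,"claw":0.75},
  {"dx":0,"dy":0,"dz":0.1,"wx":0,"wy":0,"wz":0,"claw":0.75},
  {"dx":0,"dy":0,"dz":0.065,"wx":0,"wy":0,"wz":0,"claw":0.75},
  {"dx":0,"dy":0,"dz":0,"wx":0,"wy":0,"wz":0,"claw":0.75},
  {"dx":0,"dy":0,"dz":0,"wx":0,"wy":0,"wz":0,"claw":0.3},
  {"dx":0,"dy":0,"dz":0,"wx":0,"wy":0,"wz":0,"claw":0.3},
  {"dx":0,"dy":0,"dz":0,"wx":0,"wy":0,"wz":0,"claw":0.3},
  {"dx":0,"dy":0,"dz":0,"wx":0,"wy":0,"wz":0,"claw":0.3},
  {"dx":0,"dy":0,"dz":0,"wx":0,"wy":0,"wz":0,"claw":0.3},
])

```text
time_s: 38.9
tool_pos: [483.6, -201.1, -2.0]
eef_rot: [-1.303, 2.853, 0.0]
force: [-0.5, 2.2, 5.4]
width: 43.3
grip_force: 41.3
```

servo_tool([
  {"dx":0,"dy":0,"dz":-0.1,"wx":0,"wy":0,"wz":0,"claw":0.3},
  {"dx":0,"dy":0,"dz":-0.2,"wx":0,"wy":0,"wz":0,"claw":0.3},
  {"dx":0,"dy":0,"dz":-0.2,"wx":0,"wy":0,"wz":0,"claw":0.3},
  {"dx":0,"dy":0,"dz":-0.2,"wx":0,"wy":0,"wz":0,"claw":0.3},
  {"dx":0,"dy":0,"dz":-0.2,"wx":0,"wy":0,"wz":0,"claw":0.3},
  {"dx":0,"dy":0,"dz":-0.2,"wx":0,"wy":0,"wz":0,"claw":0.3},
  {"dx":0,"dy":0,"dz":0,"wx":0,"wy":0,"wz":0,"claw":0.3},
])

```text
time_s: 39.48
tool_pos: [484.3, -202.5, 168.4]
eef_rot: [-1.3, 2.848, -0.007]
force: [0.5, -0.6, 0.1]
width: 42.9
grip_force: 41.1
```

servo_tool([
  {"dx":-0.088,"dy":0.114,"dz":0,"wx":0,"wy":0,"wz":0,"claw":0.3},
  {"dx":-0.1235,"dy":0.16,"dz":0,"wx":0,"wy":0,"wz":0,"claw":0.3},
  {"dx":-0.1235,"dy":0.16,"dz":0,"wx":0,"wy":0,"wz":0,"claw":0.3},
  {"dx":-0.1235,"dy":0.16,"dz":0,"wx":0,"wy":0,"wz":0,"claw":0.3},
  {"dx":-0.1235,"dy":0.16,"dz":0,"wx":0,"wy":0,"wz":0,"claw":0.3},
  {"dx":-0.1235,"dy":0.16,"dz":0,"wx":0,"wy":0,"wz":0,"claw":0.3},
  {"dx":-0.1235,"dy":0.16,"dz":0,"wx":0,"wy":0,"wz":0,"claw":0.3},
  {"dx":-0.1235,"dy":0.16,"dz":0,"wx":0,"wy":0,"wz":0,"claw":0.3},
  {"dx":-0.1235,"dy":0.16,"dz":0,"wx":0,"wy":0,"wz":0,"claw":0.3},
  {"dx":-0.1235,"dy":0.16,"dz":0,"wx":0,"wy":0,"wz":0,"claw":0.3},
  {"dx":-0.1235,"dy":0.16,"dz":0,"wx":0,"wy":0,"wz":0,"claw":0.3},
  {"dx":-0.088,"dy":0.114,"dz":0,"wx":0,"wy":0,"wz":0,"claw":0.3},
])

```text
time_s: 40.48
tool_pos: [412.4, 140.3, 161.8]
eef_rot: [-1.305, 2.854, 0.005]
force: [0.6, -0.0, -1.0]
width: 42.8
grip_force: 41.1
```

servo_tool([
  {"dx":0,"dy":0,"dz":0.1,"wx":0,"wy":0,"wz":0,"claw":0.3},
  {"dx":0,"dy":0,"dz":0.15,"wx":0,"wy":0,"wz":0,"claw":0.3},
  {"dx":0,"dy":0,"dz":0.1,"wx":0,"wy":0,"wz":0,"claw":0.3},
  {"dx":0,"dy":0,"dz":0,"wx":0,"wy":0,"wz":0,"claw":0.3},
  {"dx":0,"dy":0,"dz":0,"wx":0,"wy":0,"wz":0,"claw":0.3},
  {"dx":0,"dy":0,"dz":0,"wx":0,"wy":0,"wz":0,"claw":0.3},
  {"dx":0,"dy":0,"dz":0,"wx":0,"wy":0,"wz":0,"claw":0.3},
])

```text
time_s: 41.07
tool_pos: [414.0, 138.6, 110.8]
eef_rot: [-1.303, 2.854, 0.004]
force: [0.3, 0.1, -1.0]
width: 42.9
grip_force: 41.1
```

```bash
python3 - <<'E'
from h import *
go(414.5,138.5,23.5,229)
E
```

```text
pose [414.  138.6 110.8] h 229.07 F [ 0.3  0.1 -1. ] w 42.9 t 41.07 tilt [ 0.003  0.004 -1.   ]
d units [ 0.001 -0.003  0.582] wz 0.002 min rows 3
```

servo_tool([
  {"dx":0,"dy":0,"dz":0.15,"wx":0,"wy":0,"wz":0,"claw":0.3},
  {"dx":0,"dy":0,"dz":0.15,"wx":0,"wy":0,"wz":0,"claw":0.3},
  {"dx":0,"dy":0,"dz":0.15,"wx":0,"wy":0,"wz":0,"claw":0.3},
  {"dx":0,"dy":0,"dz":0.08,"wx":0,"wy":0,"wz":0,"claw":0.3},
  {"dx":0,"dy":0,"dz":0.03,"wx":0,"wy":0,"wz":0,"claw":0.3},
  {"dx":0,"dy":0,"dz":0.024,"wx":0,"wy":0,"wz":0,"claw":0.3},
  {"dx":0,"dy":0,"dz":0,"wx":0,"wy":0,"wz":0,"claw":0.3},
  {"dx":0,"dy":0,"dz":0,"wx":0,"wy":0,"wz":0,"claw":0.3},
  {"dx":0,"dy":0,"dz":0,"wx":0,"wy":0,"wz":0,"claw":0.3},
])

```text
time_s: 41.82
tool_pos: [414.0, 139.1, 22.9]
eef_rot: [-1.303, 2.854, 0.004]
force: [-0.2, -0.4, -1.2]
width: 42.9
grip_force: 41.1
```

servo_tool([
  {"dx":0,"dy":0,"dz":0,"wx":0,"wy":0,"wz":0,"claw":0.65},
  {"dx":0,"dy":0,"dz":0,"wx":0,"wy":0,"wz":0,"claw":0.65},
  {"dx":0,"dy":0,"dz":0,"wx":0,"wy":0,"wz":0,"claw":0.65},
  {"dx":0,"dy":0,"dz":0,"wx":0,"wy":0,"wz":0,"claw":0.65},
  {"dx":0,"dy":0,"dz":-0.1,"wx":0,"wy":0,"wz":0,"claw":0.65},
  {"dx":0,"dy":0,"dz":-0.2,"wx":0,"wy":0,"wz":0,"claw":0.65},
  {"dx":0,"dy":0,"dz":-0.2,"wx":0,"wy":0,"wz":0,"claw":0.65},
  {"dx":0,"dy":0,"dz":-0.2,"wx":0,"wy":0,"wz":0,"claw":0.65},
  {"dx":0,"dy":0,"dz":-0.2,"wx":0,"wy":0,"wz":0,"claw":0.65},
  {"dx":0,"dy":0,"dz":-0.1,"wx":0,"wy":0,"wz":0,"claw":0.75},
  {"dx":0,"dy":0,"dz":0,"wx":0,"wy":0,"wz":0,"claw":0.75},
  {"dx":0,"dy":0,"dz":0,"wx":0,"wy":0,"wz":0,"claw":0.75},
])

```text
time_s: 42.82
tool_pos: [413.5, 138.5, 172.4]
eef_rot: [-1.303, 2.854, 0.005]
force: [0.8, 0.5, -1.1]
width: 64.0
grip_force: 0.0
```

```bash
python3 - <<'E'
from h import *
im,d=save("wrist","w18"); P=wcloud(d)
go(473.8,-339.8,200,229)
pots(P,d,74,86,(370,520,110,260))
# block/base edges: white plate rim & ledge heights
m=(P[...,2]>9)&(P[...,2]<18)&(P[...,0]>350)&(P[...,0]<530)&(P[...,1]>90)&(P[...,1]<260); q=P[m]; print("ledge",m.sum(),cv2.minAreaRect(q[:,:2].astype(np.float32)))
im2,d2=save("side","s18")
cv2.imwrite("pics/w18c.png",cv2.resize(im[:,:,::-1],(640,400)))
E
```

```text
pose [413.  138.2 171.1] h 229.09 F [-0.3 -0.1  0.1] w 64.0 t 42.87 tilt [ 0.001  0.003 -1.   ]
d units [ 2.142 -2.393 -0.203] wz 0.002 min rows 12
comp 1836 412.4 138.6 r 21.8 z 80.4
comp 1552 473.4 140.9 r 22.0 z 80.3
comp 1531 407.9 199.2 r 21.9 z 80.3
comp 1328 469.3 203.6 r 22.0 z 80.3
ledge 1557 ((436.5924377441406, 171.97532653808594), (141.84608459472656, 143.18113708496094), 7.642847537994385)
```

View pics/w18c.png

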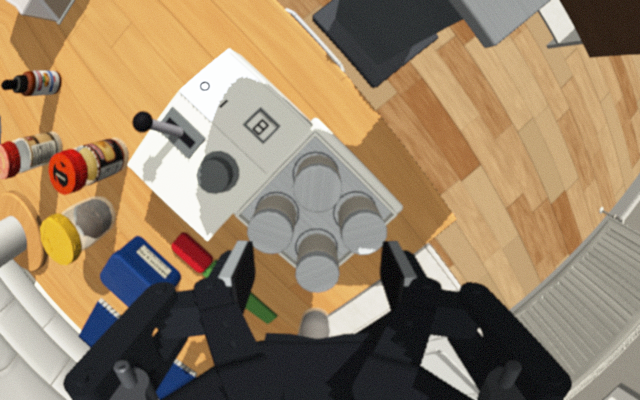

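All four pots stand inside the rim, the window shows 8 and the lever is off. Now I'll fetch the cover.

servo_tool([
  {"dx":0.1,"dy":-0.112,"dz":0,"wx":0,"wy":0,"wz":0,"claw":0.75},
  {"dx":0.17,"dy":-0.19,"dz":0,"wx":0,"wy":0,"wz":0,"claw":0.75},
  {"dx":0.17,"dy":-0.19,"dz":0,"wx":0,"wy":0,"wz":0,"claw":0.75},
  {"dx":0.17,"dy":-0.19,"dz":0,"wx":0,"wy":0,"wz":0,"claw":0.75},
  {"dx":0.17,"dy":-0.19,"dz":0,"wx":0,"wy":0,"wz":0,"claw":0.75},
  {"dx":0.17,"dy":-0.19,"dz":0,"wx":0,"wy":0,"wz":0,"claw":0.75},
  {"dx":0.17,"dy":-0.19,"dz":0,"wx":0,"wy":0,"wz":0,"claw":0.75},
  {"dx":0.17,"dy":-0.19,"dz":0,"wx":0,"wy":0,"wz":0,"claw":0.75},
  {"dx":0.17,"dy":-0.19,"dz":0,"wx":0,"wy":0,"wz":0,"claw":0.75},
  {"dx":0.17,"dy":-0.19,"dz":0,"wx":0,"wy":0,"wz":0,"claw":0.75},
  {"dx":0.17,"dy":-0.19,"dz":0,"wx":0,"wy":0,"wz":0,"claw":0.75},
  {"dx":0.17,"dy":-0.19,"dz":0,"wx":0,"wy":0,"wz":0,"claw":0.75},
])

```text
time_s: 43.92
tool_pos: [468.5, -303.4, 168.7]
eef_rot: [-1.304, 2.857, 0.006]
force: [0.7, 0.8, 1.5]
width: 64.2
grip_force: 0.0
```

servo_tool([
  {"dx":0.17,"dy":-0.19,"dz":0,"wx":0,"wy":0,"wz":0,"claw":0.75},
  {"dx":0,"dy":0,"dz":0,"wx":0,"wy":0,"wz":0.143,"claw":0.75},
  {"dx":0,"dy":0,"dz":0,"wx":0,"wy":0,"wz":0.143,"claw":0.75},
  {"dx":0,"dy":0,"dz":0,"wx":0,"wy":0,"wz":0.143,"claw":0.75},
  {"dx":0,"dy":0,"dz":0,"wx":0,"wy":0,"wz":0.143,"claw":0.75},
  {"dx":0,"dy":0,"dz":0,"wx":0,"wy":0,"wz":0.143,"claw":0.75},
  {"dx":0,"dy":0,"dz":0,"wx":0,"wy":0,"wz":0.143,"claw":0.75},
  {"dx":0,"dy":0,"dz":0,"wx":0,"wy":0,"wz":0.143,"claw":0.75},
  {"dx":0,"dy":0,"dz":0,"wx":0,"wy":0,"wz":0,"claw":0.75},
  {"dx":0,"dy":0,"dz":0,"wx":0,"wy":0,"wz":0,"claw":0.75},
  {"dx":0,"dy":0,"dz":0,"wx":0,"wy":0,"wz":0,"claw":0.75},
])

```text
time_s: 44.83
tool_pos: [473.9, -339.3, 169.4]
eef_rot: [-0.116, 3.139, 0.006]
force: [0.2, -0.7, -0.2]
width: 63.9
grip_force: 0.0
```

```bash
python3 - <<'E'
from h import *
im,d=save("wrist","w19"); P=wcloud(d)
go(473,-340,58,184)
b=(P[...,2]>100)&(P[...,2]<116)&(P[...,0]>430)&(P[...,0]<520)&(P[...,1]>-365)&(P[...,1]<-315)
q=P[b]; print(b.sum(), q.min(0),q.max(0), cv2.minAreaRect(q[:,:2].astype(np.float32)))
E
```

```text
pose [ 474.  -339.3  169.6] h 184.19 F [ 0.4 -0.2 -0.1] w 64.0 t 44.88 tilt [ 0.     0.004 -1.   ]
d units [ 0.007 -0.007  0.744] wz 0.004 min rows 3
1257 [ 451.4401642  -349.16455787  100.11201477] [ 496.49690833 -329.8112363   109.77618735] ((473.9684143066406, -338.90478515625), (44.925384521484375, 18.107107162475586), 3.6538169384002686)
```

servo_tool([
  {"dx":0,"dy":0,"dz":0.2,"wx":0,"wy":0,"wz":0.005,"claw":0.75},
  {"dx":0,"dy":0,"dz":0.2,"wx":0,"wy":0,"wz":0,"claw":0.75},
  {"dx":0,"dy":0,"dz":0.2,"wx":0,"wy":0,"wz":0,"claw":0.75},
  {"dx":0,"dy":0,"dz":0.1,"wx":0,"wy":0,"wz":0,"claw":0.75},
  {"dx":0,"dy":0,"dz":0.037,"wx":0,"wy":0,"wz":0,"claw":0.75},
  {"dx":0,"dy":0,"dz":0,"wx":0,"wy":0,"wz":0,"claw":0.75},
  {"dx":0,"dy":0,"dz":0,"wx":0,"wy":0,"wz":0,"claw":0.75},
  {"dx":0,"dy":0,"dz":0,"wx":0,"wy":0,"wz":0,"claw":0},
  {"dx":0,"dy":0,"dz":0,"wx":0,"wy":0,"wz":0,"claw":0},
  {"dx":0,"dy":0,"dz":0,"wx":0,"wy":0,"wz":0,"claw":0},
  {"dx":0,"dy":0,"dz":0,"wx":0,"wy":0,"wz":0,"claw":0},
], squeeze=60)

```text
time_s: 45.8
tool_pos: [474.8, -339.3, 60.8]
eef_rot: [-0.105, 3.137, 0.004]
force: [-2.5, 0.5, 4.4]
width: 17.1
grip_force: 59.1
```

servo_tool([
  {"dx":0,"dy":0,"dz":0,"wx":0,"wy":0,"wz":0,"claw":0},
  {"dx":0,"dy":0,"dz":0,"wx":0,"wy":0,"wz":0,"claw":0},
  {"dx":0,"dy":0,"dz":0,"wx":0,"wy":0,"wz":0,"claw":0},
  {"dx":0,"dy":0,"dz":0,"wx":0,"wy":0,"wz":0,"claw":0},
])

```text
time_s: 46.13
tool_pos: [474.8, -339.3, 60.7]
eef_rot: [-0.105, 3.137, 0.003]
force: [-0.6, 1.0, 4.9]
width: 17.3
grip_force: 59.6
```

servo_tool([
  {"dx":0,"dy":0,"dz":-0.07,"wx":0,"wy":0,"wz":0,"claw":0},
  {"dx":0,"dy":0,"dz":-0.14,"wx":0,"wy":0,"wz":0,"claw":0},
  {"dx":0,"dy":0,"dz":-0.17,"wx":0,"wy":0,"wz":0,"claw":0},
  {"dx":0,"dy":0,"dz":-0.17,"wx":0,"wy":0,"wz":0,"claw":0},
  {"dx":0,"dy":0,"dz":-0.17,"wx":0,"wy":0,"wz":0,"claw":0},
  {"dx":0,"dy":0,"dz":-0.17,"wx":0,"wy":0,"wz":0,"claw":0},
  {"dx":0,"dy":0,"dz":-0.17,"wx":0,"wy":0,"wz":0,"claw":0},
  {"dx":0,"dy":0.05,"dz":0,"wx":0,"wy":0,"wz":0,"claw":0},
  {"dx":0,"dy":0.14,"dz":0,"wx":0,"wy":0,"wz":0,"claw":0},
  {"dx":0,"dy":0.2,"dz":0,"wx":0,"wy":0,"wz":0,"claw":0},
  {"dx":0,"dy":0.2,"dz":0,"wx":0,"wy":0,"wz":0,"claw":0},
  {"dx":0,"dy":0.2,"dz":0,"wx":0,"wy":0,"wz":0,"claw":0},
])

```text
time_s: 47.13
tool_pos: [465.3, -219.9, 217.8]
eef_rot: [0.103, -3.139, -0.007]
force: [0.7, 0.6, -2.4]
width: 17.0
grip_force: 59.0
```

servo_tool([
  {"dx":0,"dy":0.2,"dz":0,"wx":0,"wy":0,"wz":0,"claw":0},
  {"dx":0,"dy":0.2,"dz":0,"wx":0,"wy":0,"wz":0,"claw":0},
  {"dx":0,"dy":0.2,"dz":0,"wx":0,"wy":0,"wz":0,"claw":0},
  {"dx":0,"dy":0.2,"dz":0,"wx":0,"wy":0,"wz":0,"claw":0},
  {"dx":0,"dy":0.2,"dz":0,"wx":0,"wy":0,"wz":0,"claw":0},
  {"dx":0,"dy":0.2,"dz":0,"wx":0,"wy":0,"wz":0,"claw":0},
  {"dx":0,"dy":0.2,"dz":0,"wx":0,"wy":0,"wz":0,"claw":0},
  {"dx":0,"dy":0.2,"dz":0,"wx":0,"wy":0,"wz":0,"claw":0},
  {"dx":0,"dy":0.2,"dz":0,"wx":0,"wy":0,"wz":0,"claw":0},
  {"dx":0,"dy":0.2,"dz":0,"wx":0,"wy":0,"wz":0,"claw":0},
  {"dx":0,"dy":0.2,"dz":0,"wx":0,"wy":0,"wz":0,"claw":0},
  {"dx":0,"dy":0.2,"dz":0,"wx":0,"wy":0,"wz":0,"claw":0},
])

```text
time_s: 48.13
tool_pos: [441.2, 139.3, 219.4]
eef_rot: [0.105, -3.14, -0.005]
force: [0.0, -1.0, -2.1]
width: 17.1
grip_force: 59.0
```

servo_tool([
  {"dx":-0.014,"dy":0.15,"dz":0,"wx":0,"wy":0,"wz":0,"claw":0},
  {"dx":0,"dy":0.07,"dz":0,"wx":0,"wy":0,"wz":0,"claw":0},
  {"dx":0,"dy":0,"dz":0,"wx":0,"wy":0,"wz":0,"claw":0},
  {"dx":0,"dy":0,"dz":0.15,"wx":0,"wy":0,"wz":0,"claw":0},
  {"dx":0,"dy":0,"dz":0.15,"wx":0,"wy":0,"wz":0,"claw":0},
  {"dx":0,"dy":0,"dz":0,"wx":0,"wy":0,"wz":0,"claw":0},
  {"dx":0,"dy":0,"dz":0,"wx":0,"wy":0,"wz":0,"claw":0},
  {"dx":0,"dy":0,"dz":0,"wx":0,"wy":0,"wz":0,"claw":0},
  {"dx":0,"dy":0,"dz":0,"wx":0,"wy":0,"wz":0,"claw":0},
])

```text
time_s: 48.88
tool_pos: [442.9, 170.9, 177.1]
eef_rot: [-0.104, 3.136, 0.007]
force: [0.2, 0.2, -3.3]
width: 17.2
grip_force: 59.0
```

```bash
python3 - <<'E'
from h import *
go(443,171,75,184)
E
```

```text
pose [442.9 170.9 177.1] h 183.78 F [ 0.2  0.2 -3.3] w 17.2 t 48.88 tilt [ 0.003  0.004 -1.   ]
d units [ 0.002 -0.002  0.681] wz -0.005 min rows 3
```

servo_tool([
  {"dx":0,"dy":0,"dz":0.15,"wx":0,"wy":0,"wz":-0.005,"claw":0},
  {"dx":0,"dy":0,"dz":0.15,"wx":0,"wy":0,"wz":0,"claw":0},
  {"dx":0,"dy":0,"dz":0.1,"wx":0,"wy":0,"wz":0,"claw":0},
  {"dx":0,"dy":0,"dz":0.08,"wx":0,"wy":0,"wz":0,"claw":0},
  {"dx":0,"dy":0,"dz":0.05,"wx":0,"wy":0,"wz":0,"claw":0},
  {"dx":0,"dy":0,"dz":0.03,"wx":0,"wy":0,"wz":0,"claw":0},
  {"dx":0,"dy":0,"dz":0.03,"wx":0,"wy":0,"wz":0,"claw":0},
  {"dx":0,"dy":0,"dz":0,"wx":0,"wy":0,"wz":0,"claw":0},
  {"dx":0,"dy":0,"dz":0,"wx":0,"wy":0,"wz":0,"claw":0},
])

```text
time_s: 49.63
tool_pos: [442.6, 171.5, 87.4]
eef_rot: [-0.111, 3.138, 0.005]
force: [-0.2, -0.2, -2.2]
width: 16.9
grip_force: 59.1
```

servo_tool([
  {"dx":0,"dy":0,"dz":0.03,"wx":0,"wy":0,"wz":0,"claw":0},
  {"dx":0,"dy":0,"dz":0.03,"wx":0,"wy":0,"wz":0,"claw":0},
  {"dx":0,"dy":0,"dz":0.02,"wx":0,"wy":0,"wz":0,"claw":0},
  {"dx":0,"dy":0,"dz":0.015,"wx":0,"wy":0,"wz":0,"claw":0},
  {"dx":0,"dy":0,"dz":0,"wx":0,"wy":0,"wz":0,"claw":0},
  {"dx":0,"dy":0,"dz":0,"wx":0,"wy":0,"wz":0,"claw":0},
  {"dx":0,"dy":0,"dz":0,"wx":0,"wy":0,"wz":0,"claw":0},
])

```text
time_s: 50.22
tool_pos: [442.9, 171.5, 74.7]
eef_rot: [-0.111, 3.136, 0.005]
force: [-4.5, -1.2, 9.0]
width: 16.9
grip_force: 60.7
```

servo_tool([
  {"dx":0,"dy":0,"dz":0,"wx":0,"wy":0,"wz":0,"claw":0.7},
  {"dx":0,"dy":0,"dz":0,"wx":0,"wy":0,"wz":0,"claw":0.7},
  {"dx":0,"dy":0,"dz":0,"wx":0,"wy":0,"wz":0,"claw":0.7},
  {"dx":0,"dy":0,"dz":0,"wx":0,"wy":0,"wz":0,"claw":0.7},
  {"dx":0,"dy":0,"dz":-0.1,"wx":0,"wy":0,"wz":0,"claw":0.7},
  {"dx":0,"dy":0,"dz":-0.2,"wx":0,"wy":0,"wz":0,"claw":0.7},
  {"dx":0,"dy":0,"dz":-0.2,"wx":0,"wy":0,"wz":0,"claw":0.7},
  {"dx":0,"dy":0,"dz":-0.15,"wx":0,"wy":0,"wz":0,"claw":0},
  {"dx":0,"dy":0,"dz":0,"wx":0,"wy":0,"wz":0,"claw":0},
  {"dx":0,"dy":0,"dz":0,"wx":0,"wy":0,"wz":0,"claw":0},
])

```text
time_s: 51.05
tool_pos: [442.8, 171.6, 171.3]
eef_rot: [-0.11, 3.136, 0.008]
force: [0.6, 0.4, -1.0]
width: 23.8
grip_force: 0.0
```

```bash
python3 - <<'E'
from h import *
im,d=save("wrist","w20"); P=wcloud(d)
go(470,-28,171,184)
b=(P[...,2]>115)&(P[...,2]<128)&(P[...,0]>405)&(P[...,0]<480)&(P[...,1]>145)&(P[...,1]<200)
q=P[b]; print(b.sum(), q.min(0),q.max(0), cv2.minAreaRect(q[:,:2].astype(np.float32)))
for n in("side",):
    im2,d2=save(n,"s20"); Q=cloud(n,d2)
    b=(Q[...,2]>85)&(Q[...,2]<97)&(Q[...,0]>350)&(Q[...,0]<530)&(Q[...,1]>90)&(Q[...,1]<260); q=Q[b]; print(np.median(q,0),np.percentile(q[:,2],[10,90]))
    A=np.c_[q[:,:2]-q[:,:2].mean(0),np.ones(len(q))]; print("plane",np.linalg.lstsq(A,q[:,2],rcond=None)[0])
    d0=np.load("pics/side0.npy"); Q0=cloud(n,d0); b=(Q0[...,2]>85)&(Q0[...,2]<97)&(Q0[...,0]>350)&(Q0[...,0]<530)&(Q0[...,1]>90)&(Q0[...,1]<260); print("start",np.median(Q0[b],0))
E
```

```text
pose [442.1 171.3 169.7] h 184.04 F [0.5 0.2 0.1] w 16.6 t 51.1 tilt [ 0.001  0.004 -1.   ]
d units [-0.092 -1.338 -0.013] wz 0.001 min rows 5
1396 [419.2065093  161.3295528  115.03887309] [465.56072095 181.77502871 122.472401  ] ((442.4820556640625, 171.85501098632812), (46.06618118286133, 18.313688278198242), 4.42242956161499)
[433.0740628  186.57447929  92.96281379] [91.12953814 94.57740481]
plane [ 5.74932205e-03 -6.86691779e-03  9.28025103e+01]
start [433.19447766 186.06869555  93.01090356]
```

The cover is seated: its top is at 92.96 mm against 93.01 mm at the start, and its bar is back where it began. Now I'll switch on, pushing from the right.

servo_tool([
  {"dx":-0.013,"dy":-0.15,"dz":0,"wx":0,"wy":0,"wz":0,"claw":0},
  {"dx":-0.013,"dy":-0.2,"dz":0,"wx":0,"wy":0,"wz":0,"claw":0},
  {"dx":-0.013,"dy":-0.2,"dz":0,"wx":0,"wy":0,"wz":0,"claw":0},
  {"dx":-0.013,"dy":-0.2,"dz":0,"wx":0,"wy":0,"wz":0,"claw":0},
  {"dx":-0.013,"dy":-0.2,"dz":0,"wx":0,"wy":0,"wz":0,"claw":0},
  {"dx":-0.013,"dy":-0.2,"dz":0,"wx":0,"wy":0,"wz":0,"claw":0},
  {"dx":-0.013,"dy":-0.165,"dz":0,"wx":0,"wy":0,"wz":0,"claw":0},
  {"dx":0,"dy":0,"dz":0.1,"wx":0,"wy":0,"wz":0,"claw":0},
  {"dx":0,"dy":0,"dz":0,"wx":0,"wy":0,"wz":0,"claw":0},
  {"dx":0,"dy":0,"dz":0,"wx":0,"wy":0,"wz":0,"claw":0},
  {"dx":0,"dy":0,"dz":0,"wx":0,"wy":0,"wz":0,"claw":0},
])

```text
time_s: 52.07
tool_pos: [469.5, -24.4, 154.2]
eef_rot: [-0.112, 3.139, 0.004]
force: [-0.2, -0.5, -0.1]
width: 0.0
grip_force: 0.0
```

```bash
python3 - <<'E'
from h import *
im,d=save("wrist","w21"); P=wcloud(d)
go(470,-24,84,184)
b=(P[...,2]>114)&(P[...,2]<131)&(P[...,0]>450)&(P[...,0]<490)&(P[...,1]>-25)&(P[...,1]<60)&(im.max(2)<60); print("lever",b.sum(),P[b].min(0),P[b].max(0))
E
```

```text
pose [469.8 -24.2 154.6] h 184.1 F [ 0.2  0.1 -0.3] w -0.4 t 52.12 tilt [ 0.001  0.003 -1.   ]
d units [-0.001 -0.     0.471] wz 0.002 min rows 2
lever 390 [462.82908885  -7.91962702 119.68145725] [476.77156538   7.06575342 130.8393979 ]
```

servo_tool([
  {"dx":0,"dy":0,"dz":0.2,"wx":0,"wy":0,"wz":0,"claw":0},
  {"dx":0,"dy":0,"dz":0.17,"wx":0,"wy":0,"wz":0,"claw":0},
  {"dx":0,"dy":0,"dz":0.09,"wx":0,"wy":0,"wz":0,"claw":0},
  {"dx":0,"dy":0,"dz":0,"wx":0,"wy":0,"wz":0,"claw":0},
  {"dx":0,"dy":0.045,"dz":0,"wx":0,"wy":0,"wz":0,"claw":0},
  {"dx":0,"dy":0.045,"dz":0,"wx":0,"wy":0,"wz":0,"claw":0},
  {"dx":0,"dy":0.045,"dz":0,"wx":0,"wy":0,"wz":0,"claw":0},
  {"dx":0,"dy":0.045,"dz":0,"wx":0,"wy":0,"wz":0,"claw":0},
  {"dx":0,"dy":0.045,"dz":0,"wx":0,"wy":0,"wz":0,"claw":0},
  {"dx":0,"dy":0.05,"dz":0,"wx":0,"wy":0,"wz":0,"claw":0},
  {"dx":0,"dy":0,"dz":0,"wx":0,"wy":0,"wz":0,"claw":0},
  {"dx":0,"dy":0,"dz":0,"wx":0,"wy":0,"wz":0,"claw":0},
])

```text
time_s: 53.12
tool_pos: [467.1, 16.9, 85.9]
eef_rot: [-0.112, 3.138, 0.004]
force: [0.4, -3.4, 0.9]
width: -0.1
grip_force: 1.1
```

servo_tool([
  {"dx":0,"dy":0,"dz":0,"wx":0,"wy":0,"wz":0,"claw":0},
  {"dx":0,"dy":-0.1,"dz":0,"wx":0,"wy":0,"wz":0,"claw":0},
  {"dx":0,"dy":-0.15,"dz":-0.1,"wx":0,"wy":0,"wz":0,"claw":0},
  {"dx":0,"dy":-0.1,"dz":-0.2,"wx":0,"wy":0,"wz":0,"claw":0},
  {"dx":0,"dy":-0.1,"dz":-0.2,"wx":0,"wy":0,"wz":0,"claw":0},
  {"dx":0,"dy":0,"dz":-0.2,"wx":0,"wy":0,"wz":0,"claw":0},
  {"dx":0,"dy":0,"dz":0,"wx":0,"wy":0,"wz":0,"claw":0},
  {"dx":0,"dy":0,"dz":0,"wx":0,"wy":0,"wz":0,"claw":0},
  {"dx":0,"dy":0,"dz":0,"wx":0,"wy":0,"wz":0,"claw":0},
])

```text
time_s: 53.87
tool_pos: [471.4, -50.4, 189.6]
eef_rot: [-0.111, 3.139, 0.007]
force: [-0.8, 0.2, -1.0]
width: 0.4
grip_force: 0.0
```

```bash
python3 - <<'E'
from h import *
im,d=save("wrist","w22"); P=wcloud(d)
go(470,-24,84,184)
b=(P[...,2]>114)&(P[...,2]<131)&(P[...,0]>450)&(P[...,0]<490)&(P[...,1]>-25)&(P[...,1]<60)&(im.max(2)<60); print("lever",b.sum(),P[b].min(0),P[b].max(0))
b=(P[...,2]>94)&(P[...,2]<108)&(P[...,0]>450)&(P[...,0]<485)&(P[...,1]>50)&(P[...,1]<90); print("button z",np.median(P[b],0))
b=(P[...,2]>115)&(P[...,2]<128)&(P[...,0]>405)&(P[...,0]<480)&(P[...,1]>145)&(P[...,1]<200);print("bar",P[b].mean(0))
E
```

```text
pose [471.1 -50.5 189. ] h 184.06 F [-0.1  0.4 -0.1] w 0.2 t 53.92 tilt [-0.001  0.004 -1.   ]
d units [-0.006  0.174  0.701] wz 0.001 min rows 3
lever 272 [459.33070467  31.04322415 119.70129582] [473.63767544  46.36593386 130.14787624]
button z [466.17999098  68.1810072   98.93991282]
bar [442.14900683 169.0296365  119.87574529]
```

```bash
python3 -c "
from plant import job
print(job.hand_in())"
```

```text
the job is handed in; nothing more can be done
None
```

I handed the job in after 54 s of robot time. All four pots are on the plate, the window shows 8, the cover is back down on its ledge, and the maker was switched on last. The hand-in returned no verdict, so this rests on my own camera measurements.

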